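Decant coupling nuts from the scale scoop into the empty spares jar through the jar funnel

TASK

The jar funnel still stands in the jar that is already filled: move it over and seat it squarely in the empty jar. Then pick up the scoop by its handle, pour all six coupling nuts from it through the funnel into that jar, and set the scoop back level on the middle of the scale's plate. Leave the funnel standing in the newly filled jar, and leave both jars upright where they stand and everything else on the bench undisturbed.

Things in the scene. Friction and masses are not known exactly. Their poses are not given: they have to be found in the camera images.
- jar_empty: The jar to fill: a clear plastic straight-walled jar, empty, loose on the bench (160 g). 57 mm outside diameter, 50 mm inside (open mouth the same), 95 mm high, floor 5 mm thick. Origin: centre of the underside; z up its axis.
- jar_full: The same kind of jar (57 mm outside diameter, 95 mm high), already holding steel nuts to about 55 mm; at the start the funnel stands in it. Origin: centre of the underside; z up.
- funnel: White plastic jar funnel, 75 g. Spout 43 mm outside at its root, 40 at its tip (bore 36 mm), hanging 24 mm into the jar; a flat 68 mm shoulder at z = 24 mm rests on the jar's rim (seated origin 71 mm above the jar's underside, 3 to 5 mm play all round); cone widening to a 124 mm rim at z = 85 mm. One grip ear out along +x to x = 104 mm. Origin: centre of the spout's lower end; z up the axis.
- funnel_ear (a point): Point to grip on the funnel's ear: a radial bar 12 mm wide (y), 16 mm high (z 70 to 86 mm), from the rim to x = 104 mm. The point lies 84 mm from the funnel's axis and 78 mm above its origin, at the ear's mid-height. Axes as the funnel.
- funnel_rim (a point): Centre of the funnel's upper rim (124 mm diameter), 85 mm above its origin.
- scoop: Aluminium flat-bottomed pouring scoop, 130 g, on the scale with the six nuts in it. Pan x from -65 to +65 mm, 100 mm wide, tapering from x = -5 mm to a 58 mm wide open lip at x = +65 mm; floor 3 mm thick, side walls 30 mm high, sloping to 14 mm at the lip, back wall 33 mm. Level handle bar behind. Origin: centre of the pan's underside; x towards the lip, z up.
- scoop_handle (a point): Point to grip on the scoop's handle: a straight level bar 14 mm wide (y), 16 mm high (z 16 to 32 mm), x from -75 to -167 mm. The point lies at x = -102, y = 0, z = 24 mm in the scoop's frame, 37 mm behind the back wall. Axes as the scoop.
- scoop_lip (a point): Middle of the scoop's open pouring lip: x = +65 mm, y = 0, z = 3 mm in the scoop's frame.
- scale: Grey compact counting scale, fixed. Its level steel plate, 145 mm (x) by 150 mm (y), is centred on the origin, top 52 mm above the bench; housing 155 by 165 mm, with a display strip out to x = -110 mm, 28 mm high. Origin: centre of the underside; x points away from its display, z up.
- nut1: Steel hex coupling nut, 12 mm across flats, 15 mm long, 12 g; one of six lying loose in the scoop (friction on aluminium or plastic about 0.5 to 0.7). Origin: its centre; x along its bore.
- nut2: Steel hex coupling nut, 12 mm across flats, 15 mm long, 12 g; one of six lying loose in the scoop (friction on aluminium or plastic about 0.5 to 0.7). Origin: its centre; x along its bore.
- nut3: Steel hex coupling nut, 12 mm across flats, 15 mm long, 12 g; one of six lying loose in the scoop (friction on aluminium or plastic about 0.5 to 0.7). Origin: its centre; x along its bore.
- nut4: Steel hex coupling nut, 12 mm across flats, 15 mm long, 12 g; one of six lying loose in the scoop (friction on aluminium or plastic about 0.5 to 0.7). Origin: its centre; x along its bore.
- nut5: Steel hex coupling nut, 12 mm across flats, 15 mm long, 12 g; one of six lying loose in the scoop (friction on aluminium or plastic about 0.5 to 0.7). Origin: its centre; x along its bore.
- nut6: Steel hex coupling nut, 12 mm across flats, 15 mm long, 12 g; one of six lying loose in the scoop (friction on aluminium or plastic about 0.5 to 0.7). Origin: its centre; x along its bore.
- spray_bottle: Bystander: clear spray bottle, 72 mm diameter, 198 mm high with its black spray head (reaching 53 mm out along its -x). Origin: centre of the underside.
- third_hand: Bystander, fixed: third-hand stand on a 64 mm round foot, with a slim post, a 96 mm cross bar (along y) and an upright driver board 66 mm wide held in clips; 190 mm high over all. Origin: centre of the underside.
- solder_spool: Bystander: solder spool standing on its flange, 60 mm diameter, 50 mm high. Origin: centre of the underside.
- tape_roll: Bystander: roll of tape lying flat, 88 mm diameter, 19 mm high. Origin: centre of the underside.
- screwdriver: Bystander: screwdriver lying flat, 170 mm long along its x, handle 26 mm thick. Origin: under the middle of its length.
Mind the look-alikes: they are no part of the job. What is shaped like the scale but red is not meant.

How it is judged:
On the way, in this order (a step that is already met when the one before it is completed fails the run):
1. the funnel is seated squarely in the empty jar (horizontal distance between funnel and jar_empty below 0.008 m and z of funnel in the frame of jar_empty between 0.066 and 0.077 m and angle between funnel's own z axis and vertical below 0.12 rad and angle between jar_empty's own z axis and vertical below 0.1 rad), for 0.2 s.
2. the scoop is tipped with its lip over the funnel (all of step 1 and angle between scoop's own z axis and vertical above 0.45 rad and horizontal distance between scoop_lip and funnel_rim below 0.075 m and z of scoop_lip in the frame of funnel_rim between -0.02 and 0.09 m), for 0.2 s.
3. all six nuts have gone through the funnel into the jar (all of step 1 and horizontal distance between each of nut1, nut2, nut3, nut4, nut5, nut6 and jar_empty below 0.025 m and z of nut1 in the frame of jar_empty between 0.004 and 0.066 m and z of nut2 in the frame of jar_empty between 0.004 and 0.066 m and z of nut3 in the frame of jar_empty between 0.004 and 0.066 m and z of nut4 in the frame of jar_empty between 0.004 and 0.066 m and z of nut5 in the frame of jar_empty between 0.004 and 0.066 m and z of nut6 in the frame of jar_empty between 0.004 and 0.066 m), for 0.2 s.
At the end, for the whole second after the job is handed in: At rest: all six nuts in the jar that was empty (centres below 66 mm), jar upright (0.1 rad), funnel seated in it (axes within 8 mm, tilt under 0.12 rad); scoop level (0.08 rad) on the scale plate, its origin within 45 mm of the plate centre (all of step 3 and horizontal distance between scoop and scale below 0.045 m and z of scoop in the frame of scale below 0.058 m and angle between scoop's own z axis and vertical below 0.08 rad and linear speed of each of scoop, funnel, jar_empty below 0.02 m/s); the robot touches nothing.
It fails at once if the already filled jar is tipped or shifted by more than 40 mm (angle between jar_full's own z axis and vertical above 0.25 rad or distance of jar_full from where it was at the start of the episode above 0.04 m).
It fails at once if the jar to fill is tipped or shifted by more than 40 mm (angle between jar_empty's own z axis and vertical above 0.25 rad or distance of jar_empty from where it was at the start of the episode above 0.04 m).
It fails at once if the spray bottle, solder spool, tape roll or screwdriver is knocked over or shifted by more than 30 mm (distance of any of spray_bottle, solder_spool, tape_roll, screwdriver from where it was at the start of the episode above 0.03 m or angle between any of spray_bottle, solder_spool, tape_roll's own z axis and vertical above 0.3 rad).
It also fails if it takes over 72 s, if anything falls off the work surface, if the arm or the gripper's body presses on something with over 40 N, if the wrist force passes 120 N, or if a joint passes its speed limit or range.

ROBOT

A 7-joint arm with a two-finger parallel gripper is mounted at the origin on the work surface. World frame = base frame: x ahead of the robot, y to its left, z up, the work surface at z = 0. Lengths are in m, angles in rad, forces in N, time in s.
With the tool pointing down it reaches from about 0.4 to 0.9 m from the base axis. Payload 5.5 kg.
Tool frame: the origin (TCP) lies at the very end of the fingers, on their centre line; the grasp point (between the pads) lies 19 mm behind it; z points along the fingers, y is the direction in which the jaws open and shut (so a half turn about z gives the same grasp; the last joint's range is limited). The gripper opens to 92 mm and grips with 3 to 60 N. Pads are 19 mm wide; open, the fingers measure 130 mm over their backs; the gripper's body (75 mm by 190 mm) begins 47 mm behind the grasp point.
Start: joints at [-0.842, 0.501, -0.427, 1.55, 0.221, 1.138, -0.21], TCP at [0.292, 0.581, 0.227] pointing down, gripper open.
Joint ranges: [-2.88, 2.88], [-0.31, 2.03], [-1.54, 1.56], [0.2, 2.42], [-1.41, 4.55], [0.19, 2.02], [-2.57, 2.57]. Speed limits (rad/s): [2.57, 2.57, 3.14, 3.14, 3.14, 3.14, 3.14].

INTERFACE

Orientations are given as a 3x3 rotation matrix whose columns are the frame's x, y, z axes.
In Python, from cell import r, optics gives the robot as it stands. The module is installed in compiled form; this text tells all that it offers.
- The arm moves only by the tool move_arm, never from a script. Its argument "increments" is a list of rows, each an object of numbers: "tx", "ty", "tz": the shift along the tool's x, y, z in m; "wx", "wy", "wz": the turn, a rotation vector about the tool's x, y, z in degrees. In form: [{"tx": .., "ty": .., "tz": .., "wx": .., "wy": .., "wz": ..}, ...]. A call has 1 to 5 rows; each row is the pose to reach, as a shift and turn from the pose commanded when the call began, along the tool's axes at that moment; what a row does not reach only later rows make up. A row lasts 1/8 s, in which the tool goes at most 62.5 mm and 10.7 degrees, less where a joint would pass 70% of its speed; a pose out of reach is approached as far as the arm can. A call with a gripper value outside its range is refused whole. "claw" is the opening, from 0 (shut) to 1 (fully open), set as the call begins (left out, the last holds). The fingers move at their own pace and stop on an object; "squeeze" is the grip in N (left out, the last holds). Time passes only in rows, so rows that repeat a pose let the fingers close. It gives the time, the measured TCP pose, the force and the opening at its end, in the units of the state.
- r.read_state(): the state, without advancing time (a new reading comes with each control period).
- optics.grab_frame(name): name is "scene" or "top"; returns a dict with "pixels" (400x640x3 uint8, blue, green, red), "K" (3x3 intrinsics, pixels), "k1" (the pictures are not rectified: a ray, as slopes to the right and down, at radius r is drawn at 1 + k1 r^2 times it, then the intrinsics apply), "xyz" and "orientation" of the camera in the world. Camera axes: x right, y up, looking along -z (the intrinsics and any distortion apply to the point x, -y, -z); pixel columns grow to the right and rows downward; lengths in m; the calibration is good to about 2 mm. A picture is of the moment at which its call begins. There is no depth.
- r.close_job(): hands the job in, once; it reports no verdict.
Trained networks look in a picture, given as the dict that the camera call returned (one of the last four; its "shot" number tells which), for a name from the list of things; names that differ only in an ending like _2 or _b are one class to them, and where a whole thing is asked for, a point or a joint stands for the part that bears it (a point fixed in the world has none). Each returns a list of dicts, best first, with "confidence" (0 to 1); they miss things now and then, are a little off and sometimes report something else, mostly with a low value. They report only what shows in the picture. A call takes as long as a camera call. They do not tell look-alikes from the thing itself.
- optics.search_frame(picture, thing): "bbox" ([left, top, right, bottom] in pixels, round what is visible of it).
The state is a dict: "t": time; "joint_positions": joint angles; "joint_vel": joint speeds; "joint_torque": joint torques, N m; "tcp_pos": TCP position; "tool_rot": TCP orientation; "contact_force": force on the tool from outside, world axes, zero at the start; "ft_torque": the same for the moment, N m; "opening": opening from 0.0 (shut) to 1.0 (fully open).
Only numpy, scipy, OpenCV 4.12 (cv2) and the standard library are available. Lean on these libraries where they do the work, as an engineer would, in place of code of your own. Each camera call takes 0.05 s, during which the arm holds its last target. There are 200 camera calls.

## Working session

There is one attempt and no reset: what is moved stays moved. The work goes in short steps, Python scripts to look and compute and a tool call to move; the robot and the scene stay as the last step left them, time stands still between calls to the robot, and variables do not carry over. Pictures are saved under pics/ and viewed, about 8 in all and at most 12, crops included, and the job is handed in when it is done.

Besides the shell and the picture viewer there is one more tool, called by a JSON object that holds its "api" and its "payload", one argument or row to a line. move_arm: Moves the arm, as the interface text tells. Its arguments: {"type":"object","properties":{"increments":{"type":"array"},"claw":{"type":"number"},"squeeze":{"type":"number"}},"required":["increments"]}

```bash
mkdir -p pics
cat > h.py <<'E'
import numpy as np, cv2, pickle
from cell import r, optics
def cam(f):
    return np.array(f["K"]),f["k1"],np.array(f["xyz"]),np.array(f["orientation"])
def proj(f,P):
    K,k1,c,R=cam(f); q=(np.atleast_2d(P)-c)@R
    s=np.stack([q[:,0]/-q[:,2],-q[:,1]/-q[:,2]],1); s=s*(1+k1*(s**2).sum(1,keepdims=True))
    return s*[K[0,0],K[1,1]]+[K[0,2],K[1,2]]
def ray(f,uv):
    K,k1,c,R=cam(f); d=(np.array(uv,float)-[K[0,2],K[1,2]])/[K[0,0],K[1,1]]; s=d.copy()
    for _ in range(20): s=d/(1+k1*(s@s))
    return c,R@np.array([s[0],-s[1],-1.])
def onz(f,uv,z):
    c,v=ray(f,uv); return c+v*(z-c[2])/v[2]
def grab(n,save=None):
    f=optics.grab_frame(n)
    if save: cv2.imwrite(f"pics/{save}.png",f["pixels"]); pickle.dump(f,open(f"pics/{save}.pkl","wb"))
    return f
E
python3 - <<'E'
from h import *
for n in ("scene","top"):
    f=grab(n,n+"0"); print(n,np.round(f["xyz"],3),np.round(f["orientation"],2).tolist(),np.round(f["K"],0).tolist(),f["k1"])
    for t in "jar_empty jar_full funnel funnel_ear funnel_rim scoop scoop_handle scoop_lip scale spray_bottle third_hand solder_spool tape_roll screwdriver".split():
        print(t,[(round(d["confidence"],2),[int(x) for x in d["bbox"]]) for d in optics.search_frame(f,t)][:3])
print(r.read_state())
E
```

```text
scene [ 1.084 -0.398  0.889] [[0.49, -0.64, 0.59], [0.87, 0.35, -0.35], [0.02, 0.69, 0.72]] [[428.0, 0.0, 322.0], [0.0, 428.0, 201.0], [0.0, 0.0, 1.0]] -0.08194926202951056
jar_empty [(0.82, [331, 229, 363, 268]), (0.28, [376, 253, 410, 325])]
jar_full [(0.93, [429, 201, 450, 228])]
funnel [(0.61, [411, 162, 475, 207])]
funnel_ear [(0.92, [414, 159, 474, 208])]
funnel_rim [(0.44, [255, 215, 291, 247])]
scoop [(0.78, [208, 236, 278, 318]), (0.51, [198, 252, 297, 345]), (0.19, [348, 174, 361, 204])]
scoop_handle []
scoop_lip [(0.86, [207, 240, 276, 317])]
scale [(0.68, [198, 251, 295, 345]), (0.61, [134, 182, 197, 243]), (0.6, [413, 157, 473, 206])]
spray_bottle []
third_hand [(0.59, [375, 253, 411, 323]), (0.41, [414, 164, 477, 205])]
solder_spool [(0.77, [317, 319, 339, 354])]
tape_roll [(0.68, [256, 217, 289, 248])]
screwdriver [(0.82, [349, 176, 367, 223])]
top [ 0.331 -0.032  1.203] [[-0.01, 0.99, -0.14], [-1.0, -0.01, -0.01], [-0.02, 0.14, 0.99]] [[417.0, 0.0, 322.0], [0.0, 417.0, 200.0], [0.0, 0.0, 1.0]] -0.10937776471807681
jar_empty [(0.66, [311, 165, 333, 189])]
jar_full []
f
[... 693 characters left out ...]
3826785, -0.21034044]), 'joint_vel': array([ 0.00105529,  0.00080476, -0.00172281,  0.00046106, -0.00061184,
        0.00093827,  0.00156305]), 'joint_torque': array([ 1.61787342e-03, -5.66433835e+01, -5.81014886e+00, -2.79489702e+01,
       -6.68715499e-02,  2.09024269e-02,  1.27435513e-05]), 'tcp_pos': array([0.29190133, 0.58078409, 0.22671943]), 'tool_rot': array([[-8.93454785e-01,  4.49153142e-01, -4.80145623e-05],
       [ 4.49153139e-01,  8.93454786e-01,  6.10811829e-05],
       [ 7.03336457e-05,  3.30073837e-05, -9.99999997e-01]]), 'contact_force': array([ 0.26006373,  0.16172976, -0.12650846]), 'ft_torque': array([-0.07309698,  0.04356698,  0.01909235]), 'opening': 1.000681316174442}
```

Run:
```python
import cv2
a=cv2.imread("pics/top0.png")[80:380,150:510]; cv2.imwrite("pics/v1.png",cv2.resize(a,(720,600),interpolation=cv2.INTER_CUBIC))
a=cv2.imread("pics/scene0.png")[140:380,120:500]; cv2.imwrite("pics/v2.png",cv2.resize(a,(798,504),interpolation=cv2.INTER_CUBIC))
```

```text
(no output)
```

View pics/v1.png

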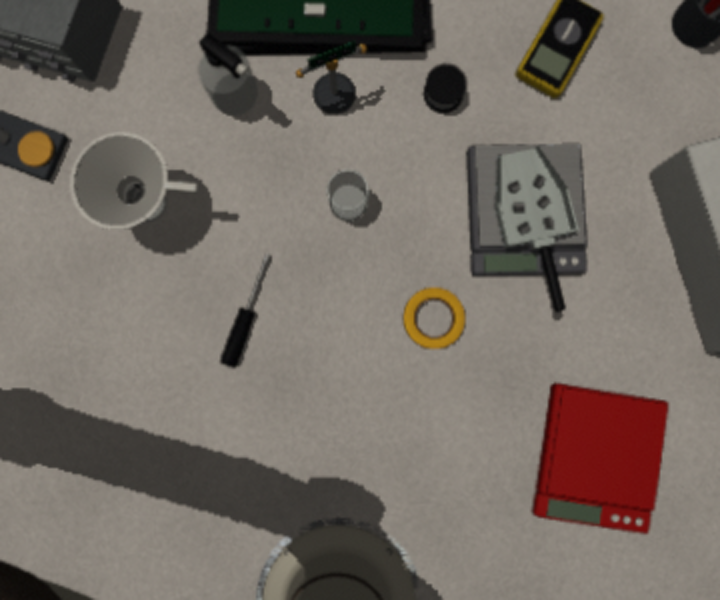

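View pics/v2.png

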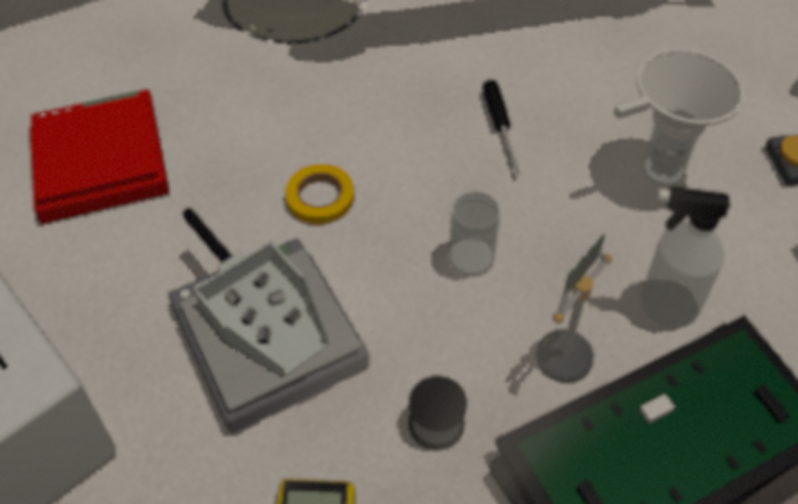

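Top view (crop, 2x, offset 150,80): the funnel in the full jar is at crop (120,181), its ear pointing right to (196,187). The empty jar is at (348,197). There are two scales: the grey one at (528,208), carrying the scoop and six nuts, and the red look-alike at (602,460). The grey one fits the description, and only it carries the scoop. Next I fit outlines in both views.

```bash
cat > fit.py <<'E'
from h import *
from scipy.optimize import minimize
T=np.linspace(0,2*np.pi,90,endpoint=False)
circ=lambda r,z:np.c_[r*np.cos(T),r*np.sin(T),0*T+z]
def poly(P,n=25):
    P=np.array(P,float); return np.vstack([a+(b-a)*np.linspace(0,1,n)[:,None] for a,b in zip(P[:-1],P[1:])])
M={'funnel':np.vstack([circ(.062,.156),poly([(.064,.006,.156),(.104,.006,.156),(.104,-.006,.156),(.064,-.006,.156)],15)]),
'jar':np.vstack([circ(.0285,.095),circ(.0285,0)]),
'scoop':np.vstack([poly([(.065,.029,.066),(-.005,.05,.082),(-.065,.05,.084),(-.065,-.05,.084),(-.005,-.05,.082),(.065,-.029,.066)]),poly([(.065,-.029,.055),(.065,.029,.055)]),poly([(-.085,.007,.084),(-.167,.007,.084),(-.167,-.007,.084),(-.085,-.007,.084)],15)]),
'scale':poly([(.0725,.075,.052),(.0725,-.075,.052),(-.0725,-.075,.052),(-.0725,.075,.052),(.0725,.075,.052)])}
def place(n,p,dz=0):
    c,s=np.cos(p[2]),np.sin(p[2]); return M[n]@np.array([[c,s,0],[-s,c,0],[0,0,1]])+[p[0],p[1],dz]
def dt(f,box=None):
    g=cv2.resize(f["pixels"],None,fx=3,fy=3,interpolation=cv2.INTER_CUBIC); e=cv2.Canny(cv2.GaussianBlur(g,(0,0),2),15,40)
    return cv2.distanceTransform(255-e,cv2.DIST_L2,5)
def fit(n,p0,fs):
    D=[dt(f) for f in fs]
    def cost(p):
        t=0
        for f,d in zip(fs,D):
            uv=(proj(f,place(n,p))*3+1).astype(np.float32); v=cv2.remap(d,uv[:,0],uv[:,1],1,borderValue=30)
            t+=np.minimum(v,12).mean()
        return t
    best=None
    for a in (-.008,0,.008):
      for b in (-.008,0,.008):
        for c in (-.12,0,.12):
          q=np.array(p0)+[a,b,c]
          o=minimize(cost,q,method='Nelder-Mead',options=dict(initial_simplex=[q,q+[.005,0,0],q+[0,.005,0],q+[0,0,.08]],maxiter=150))
          if best is None or o.fun<best.fun: best=o
    return best.x,best.fun
def draw(f,items,box,name,W=400):
    x0,y0,x1,y1=box; s=W/(x1-x0); g=cv2.resize(f["pixels"][y0:y1,x0:x1],None,fx=s,fy=s,interpolation=cv2.INTER_CUBIC)
    for n,p in items:
        for u,v in (proj(f,place(n,p))-[x0,y0]+.5)*s: cv2.circle(g,(int(u),int(v)),1,(0,0,255),-1)
    return g
E
python3 - <<'E'
from fit import *
fs=[pickle.load(open(f"pics/{n}0.pkl","rb")) for n in("top","scene")]; ft=fs[0]
P=lambda u,v,z:onz(ft,(150+u/2,80+v/2),z)
c=P(120,181,.156);e=P(196,187,.156); g={'funnel':[c[0],c[1],np.arctan2(e[1]-c[1],e[0]-c[0])]}
c=P(348,190,.095); g['jar']=[c[0],c[1],0]
l=P(521,152,.06);h=P(560,312,.076); a=np.arctan2(l[1]-h[1],l[0]-h[0]); g['scoop']=[l[0]-.065*np.cos(a),l[1]-.065*np.sin(a),a]
c=P(527,197,.052); g['scale']=[c[0],c[1],0]
R={}
for n in g:
    for k in ([0,1],[0],[1]):
        x,v=fit(n,g[n],[fs[i] for i in k]); print(n,k,np.round(g[n],3),np.round(x,4),round(v,2))
        if len(k)==2:R[n]=x
pickle.dump(R,open("R.pkl","wb"))
it=list(R.items())
A=[draw(fs[0],it,b,0) for b in((175,135,335,215),(365,130,465,250))]; B=[draw(fs[1],it,b,0) for b in((320,150,480,290),(190,210,320,350))]
o=np.zeros((600,800,3),np.uint8)
for i,(g_,y,x) in enumerate(((A[0],0,0),(A[1],200,0),(B[0],0,400),(B[1],300,400))):
    g_=g_[:600-y,:400]; g_=g_[:300] if (i==2) else g_; o[y:y+g_.shape[0],x:x+g_.shape[1]]=g_
cv2.imwrite("pics/v3.png",o)
E
```

```text
funnel [0, 1] [ 0.566  0.274 -1.667] [ 0.5677  0.2744 -1.5313] 5.12
funnel [0] [ 0.566  0.274 -1.667] [ 0.5659  0.2795 -1.6483] 1.2
funnel [1] [ 0.566  0.274 -1.667] [ 0.5696  0.2725 -1.5396] 3.03
jar [0, 1] [ 0.563 -0.021  0.   ] [ 0.5672 -0.0227  0.1721] 8.38
jar [0] [ 0.563 -0.021  0.   ] [ 0.5612 -0.0193  0.1083] 2.26
jar [1] [ 0.563 -0.021  0.   ] [ 0.5695 -0.0251  0.0621] 4.09
scoop [0, 1] [ 0.558 -0.277  0.177] [ 0.562  -0.2754  0.2161] 5.79
scoop [0] [ 0.558 -0.277  0.177] [ 0.56   -0.2688  0.1896] 1.63
scoop [1] [ 0.558 -0.277  0.177] [ 0.5651 -0.2755  0.2108] 2.08
scale [0, 1] [ 0.558 -0.272  0.   ] [ 0.5657 -0.2779  0.0098] 3.18
scale [0] [ 0.558 -0.272  0.   ] [ 0.5644 -0.2781  0.0006] 1.07
scale [1] [ 0.558 -0.272  0.   ] [ 0.5671 -0.2776  0.0152] 1.56
```

View pics/v3.png

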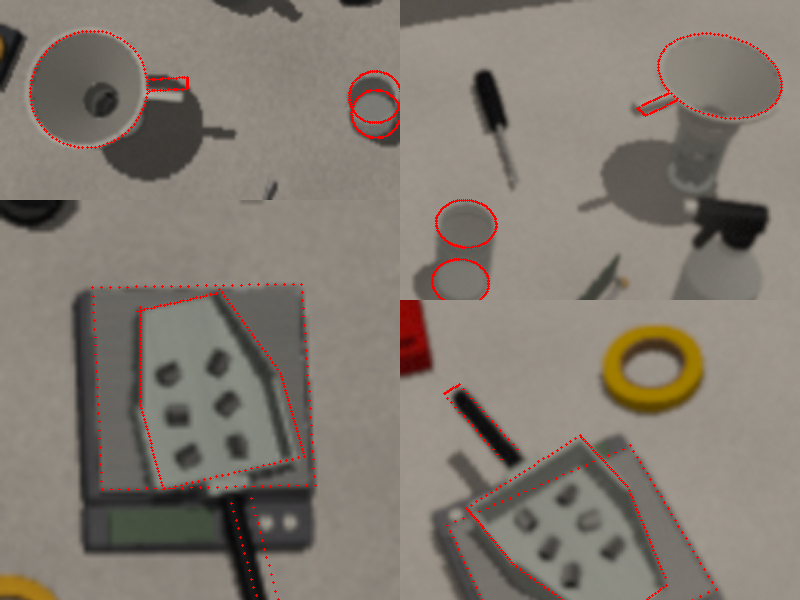

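The overlay shows the scene and top views disagreeing by about 5 mm, and the joint scoop fit has its handle off. I'll refit everything together, allowing small camera errors.

```bash
cat > joint.py <<'E'
from fit import *
from scipy.optimize import least_squares
from scipy.spatial.transform import Rotation as Ro
fs=[pickle.load(open(f"pics/{n}0.pkl","rb")) for n in("top","scene")]
g=cv2.Canny
D=[dt(f) for f in fs]
def cor(f,q):
    f=dict(f); f["xyz"]=np.array(f["xyz"])+q[:3]; f["orientation"]=Ro.from_rotvec(q[3:]).as_matrix()@np.array(f["orientation"]); return f
names=['funnel','jar','scoop','scale']
x0=np.array([.566,.2795,-1.60, .563,-.021,0, .560,-.271,.19, .565,-.278,0]+[0]*12)
sc=np.array([.01,.01,.1]*4+[.002]*3+[.003]*3+[.002]*3+[.003]*3)
def res(y,cap):
    x=x0+y*sc; o=[]
    for i,(f,d) in enumerate(zip(fs,D)):
        F=cor(f,x[12+6*i:18+6*i])
        for k,n in enumerate(names):
            uv=(proj(F,place(n,x[3*k:3*k+3]))*3+1).astype(np.float32); v=cv2.remap(d,uv[:,0],uv[:,1],1,borderValue=30)[:,0]
            v=np.hypot(v,0.5); o.append(np.sqrt(1-np.exp(-(v/cap)**2))*cap/3/len(uv)**.5*4)
    return np.concatenate(o+[y[12:]*.5, y[[5]]*.1])
y=np.zeros(24)
for cap in (14,8,5):
    s=least_squares(res,y,args=(cap,),diff_step=1e-2,x_scale=1.0); y=s.x
    for _ in range(1):
        m=minimize(lambda v:(res(v,cap)**2).sum(),y,method='Powell',options=dict(maxiter=20)); y=m.x if m.fun<2*s.cost else y
    print(cap,2*s.cost,m.fun)
x=x0+y*sc
for k,n in enumerate(names):print(n,np.round(x[3*k:3*k+3],4))
print(np.round(x[12:],4))
R={n:x[3*k:3*k+3] for k,n in enumerate(names)}; pickle.dump((R,x[12:]),open("R.pkl","wb"))
F=[cor(f,x[12+6*i:18+6*i]) for i,f in enumerate(fs)]; it=list(R.items())
o=np.zeros((600,800,3),np.uint8)
for f,b,yy,xx,hh in ((F[0],(175,135,335,215),0,0,200),(F[0],(365,140,465,240),200,0,400),(F[1],(320,150,480,290),0,400,350),(F[1],(190,240,320,330),350,400,250)):
    t=draw(f,it,b,0)[:hh,:400]; o[yy:yy+t.shape[0],xx:xx+400]=t
cv2.imwrite("pics/v4.png",o)
E
time python3 joint.py
```

```text
14 271.970812210584 177.02303431649213
8 119.49175352064934 118.90634347357701
5 82.49614394899726 82.10929746120112
funnel [ 0.568   0.275  -1.5314]
jar [ 0.5654 -0.0208  0.0488]
scoop [ 0.5626 -0.2731  0.2045]
scale [ 0.566  -0.2767  0.0036]
[ 0.0021 -0.0014  0.0013 -0.0001  0.0003  0.0001 -0.001   0.0008  0.0022
 -0.0001  0.     -0.0009]
real	0m26.529s
user	0m23.992s
sys	0m0.460s
```

View pics/v4.png

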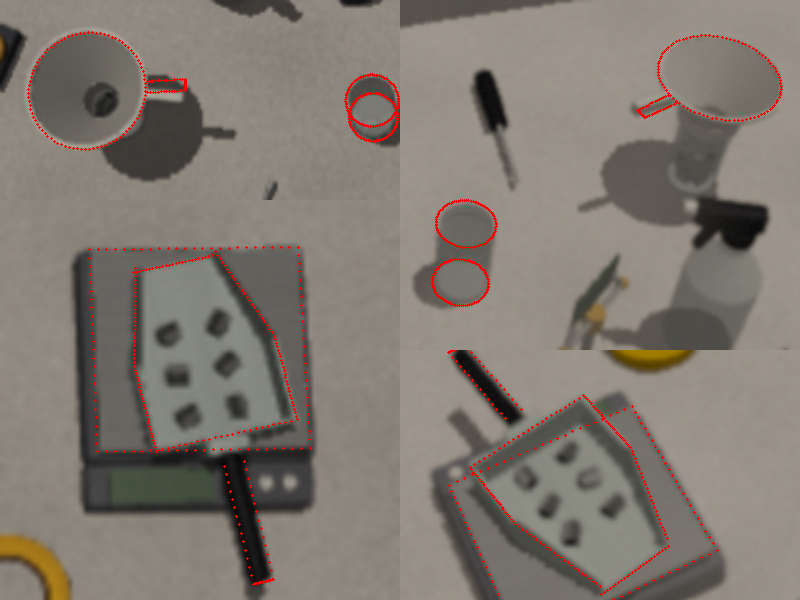

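```bash
cat > fun.py <<'E'
from fit import *
from scipy.spatial.transform import Rotation as Ro
R,q=pickle.load(open("R.pkl","rb"))
def cor(f,q):
    f=dict(f); f["xyz"]=np.array(f["xyz"])+q[:3]; f["orientation"]=Ro.from_rotvec(q[3:]).as_matrix()@np.array(f["orientation"]); return f
def frames(tag): return [cor(pickle.load(open(f"pics/{n}{tag}.pkl","rb")),q[6*i:6*i+6]) for i,n in enumerate(("top","scene"))]
E
python3 - <<'E'
from fun import *
F=frames("0")
for k in ([0,1],[0],[1]):
    x,v=fit('funnel',[.567,.277,-1.66],[F[i] for i in k]); print(k,np.round(x,4),v)
    if len(k)==2:R['funnel']=x
pickle.dump((R,q),open("R.pkl","wb"))
it=[('funnel',R['funnel'])]
cv2.imwrite("pics/v5.png",np.hstack([draw(F[0],it,(175,135,255,205),0),draw(F[1],it,(400,150,480,220),0)]))
E
```

```text
[0, 1] [ 0.568   0.2753 -1.5291] 4.930503845214844
[0] [ 0.5679  0.2782 -1.6459] 1.2056422233581543
[1] [ 0.5676  0.2759 -1.5385] 3.028832197189331
```

View pics/v5.png

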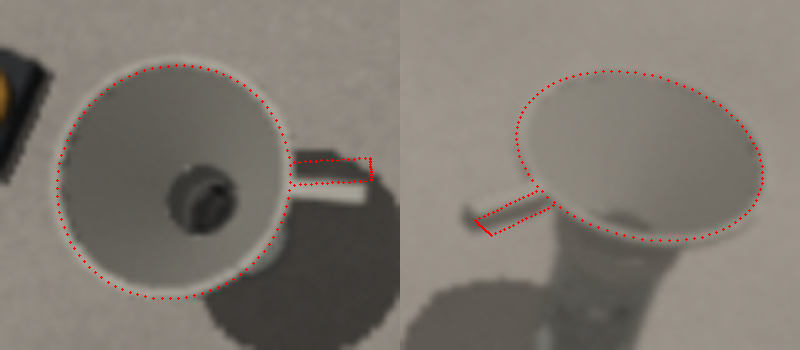

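Run:
```python
from fun import *
F=frames("0")
a=onz(F[0],(175+365/5-.5,135+192/5-.5),.157);b=onz(F[1],(400+72/5-.5,150+207/5-.5),.157)
print(a,b)
for c in ([.568,.277],):
  for p in(a,b): print(np.hypot(*(p[:2]-c)),np.arctan2(*(p[:2]-c)[::-1]))
# rim outer edge extremes top
for f,l,rr in((F[0],(175+52/5,135+182/5),(175+297/5,135+182/5)),(F[0],(175+175/5,135+55/5),(175+175/5,135+303/5))):
  u=onz(f,l,.156);v=onz(f,rr,.156);print(u,v,(u+v)/2,np.linalg.norm(u-v))
it=[('funnel',np.array([.568,.277,-1.64]))]
p=proj(F[1],place(*it[0]));print(p[90:].round(1)[::10])
```

```text
[0.56024422 0.17412603 0.157     ] [0.55868807 0.1748569  0.157     ]
0.10316591785321658 -1.6460450088321554
0.102566685114135 -1.6617105690383647
[0.56736642 0.33873044 0.156     ] [0.56500008 0.20865724 0.156     ] [0.56618325 0.27369384 0.156     ] 0.13009472459305405
[0.63437736 0.27538827 0.156     ] [0.5024579  0.27100654 0.156     ] [0.56841763 0.27319741 0.156     ] 0.1319922069186949
[[428.6 188.7]
 [419.1 192.2]
 [414.2 192.4]
 [412.5 190.4]
 [422.  187. ]]
```

Funnel centre is about (0.568, 0.276), ear yaw about -1.65, consistent in both views. Now planning the approach.

```bash
cat > plan.py <<'E'
from h import *
from scipy.spatial.transform import Rotation as Ro
def tool(jaw_deg,tilt_deg=0):
    """y axis along jaw_deg in plane, z down, then tilt about tool y (positive: fingers swing towards +tool x)"""
    a=np.radians(jaw_deg); y=np.array([np.cos(a),np.sin(a),0]); z=np.array([0,0,-1.]); R=np.c_[np.cross(y,z),y,z]
    return R@Ro.from_euler('y',tilt_deg,degrees=True).as_matrix()
def inc(p,R,s=None):
    s=s or r.read_state(); R0=np.array(s["tool_rot"])
    w=np.degrees(Ro.from_matrix(R0.T@R).as_rotvec()); t=R0.T@(np.array(p)-s["tcp_pos"])
    print("t",np.round(t,4),"w",np.round(w,2),"|",round(np.linalg.norm(t),3),"now",np.round(s["tcp_pos"],4))
def st():
    s=r.read_state(); R=np.array(s["tool_rot"]); print(round(s["t"],2),"q",np.round(s["joint_positions"],2),"p",np.round(s["tcp_pos"],4),"y",np.round(R[:,1],3),"z",np.round(R[:,2],3),"F",np.round(s["contact_force"],1),"op",round(s["opening"],3)); return s
E
python3 - <<'E'
from plan import *
inc([.5614,.1923,.21],tool(-4.5))
from fun import *
F=frames("0")
for n,b in(("spray",[247,98,278,136]),("third",[297,97,332,135]),("spool",[363,110,384,133])):print(n,onz(F[0],((b[0]+b[2])/2,b[3]-5),0.0))
E
```

```text
t [-0.4153 -0.226   0.0167] w [-0.   -0.   67.81] | 0.473 now [0.2919 0.5808 0.2267]
spray [0.72254058 0.16221047 0.        ]
third [0.72274441 0.00545553 0.        ]
spool [ 0.72660083 -0.17168338  0.        ]
```

{"api": "move_arm", "payload": {
  "increments": [
    {"tx": -0.05, "ty": -0.03, "tz": -0.01, "wz": 9},
    {"tx": -0.1, "ty": -0.055, "tz": -0.02, "wz": 18},
    {"tx": -0.15, "ty": -0.08, "tz": -0.02, "wz": 27},
    {"tx": -0.2, "ty": -0.11, "tz": -0.02, "wz": 36},
    {"tx": -0.25, "ty": -0.136, "tz": -0.02, "wz": 45}
  ]
}}

```text
schema error: expected keys tx, ty, tz, wx, wy, wz
```

Run:
```python
from plan import *
st(); inc([.5614,.1923,.21],tool(-4.5))
from fun import *
F=frames("0")
for u in((250,99),(272,116),(261,108)):print(onz(F[0],u,0.19))
```

```text
1.5 q [-0.84  0.5  -0.43  1.55  0.22  1.14 -0.21] p [0.2919 0.5808 0.2267] y [0.449 0.893 0.   ] z [-0.  0. -1.] F [ 0.3  0.2 -0.1] op 1.001
t [-0.4153 -0.226   0.0167] w [-0.   -0.   67.81] | 0.473 now [0.2919 0.5808 0.2267]
[0.74807703 0.1653174  0.19      ]
[0.7005915  0.10761034 0.19      ]
[0.72281395 0.13625839 0.19      ]
```

{"api": "move_arm", "payload": {
  "increments": [
    {"tx": -0.05, "ty": -0.03, "tz": -0.01, "wx": 0, "wy": 0, "wz": 9},
    {"tx": -0.1, "ty": -0.055, "tz": -0.02, "wx": 0, "wy": 0, "wz": 18},
    {"tx": -0.15, "ty": -0.08, "tz": -0.02, "wx": 0, "wy": 0, "wz": 27},
    {"tx": -0.2, "ty": -0.11, "tz": -0.02, "wx": 0, "wy": 0, "wz": 36},
    {"tx": -0.25, "ty": -0.136, "tz": -0.02, "wx": 0, "wy": 0, "wz": 45}
  ]
}}

```text
t: 2.12
tcp_pos: [0.4551, 0.3453, 0.2471]
tool_rot: [[-0.309, 0.951, 0.001], [0.951, 0.309, 0.0], [0.0, 0.001, -1.0]]
contact_force: [0.5, 0.1, 0.3]
opening: 0.999
```

Run:
```python
from plan import *
st(); inc([.5614,.1923,.22],tool(-4.5))
```

```text
2.12 q [-0.53  0.32 -0.21  1.74  0.07  1.09 -0.44] p [0.4551 0.3453 0.2471] y [0.951 0.309 0.001] z [ 0.001  0.    -1.   ] F [0.5 0.1 0.3] op 0.999
t [-0.1784  0.0538  0.0271] w [ 4.000e-02 -2.000e-02  2.251e+01] | 0.188 now [0.4551 0.3453 0.2471]
```

{"api": "move_arm", "payload": {
  "increments": [
    {"tx": -0.06, "ty": 0.018, "tz": 0.005, "wx": 0, "wy": 0, "wz": 8},
    {"tx": -0.12, "ty": 0.036, "tz": 0.015, "wx": 0, "wy": 0, "wz": 16},
    {"tx": -0.1784, "ty": 0.0538, "tz": 0.027, "wx": 0, "wy": 0, "wz": 22.5},
    {"tx": -0.1784, "ty": 0.0538, "tz": 0.027, "wx": 0, "wy": 0, "wz": 22.5}
  ],
  "claw": 0.5
}}

```text
t: 2.62
tcp_pos: [0.564, 0.1871, 0.2186]
tool_rot: [[0.084, 0.996, -0.0], [0.996, -0.084, -0.004], [-0.004, 0.0, -1.0]]
contact_force: [-1.1, -0.0, -0.2]
opening: 0.618
```

Run:
```python
from plan import *
st(); inc([.5614,.1923,.13],tool(-4.5))
a=grab("top","top1");b=grab("scene","scene1")
cv2.imwrite("pics/v6.png",np.hstack([cv2.resize(a["pixels"][130:210,170:270],(400,320),interpolation=2),cv2.resize(b["pixels"][100:220,350:500],(400,320),interpolation=2)]))
```

```text
2.62 q [-0.33  0.38 -0.05  1.71  0.03  1.05 -0.47] p [0.564  0.1871 0.2186] y [ 0.996 -0.084  0.   ] z [-0.    -0.004 -1.   ] F [-1.1 -0.  -0.2] op 0.618
t [ 0.0053 -0.003   0.0886] w [ 0.01  0.23 -0.32] | 0.089 now [0.564  0.1871 0.2186]
```

View pics/v6.png

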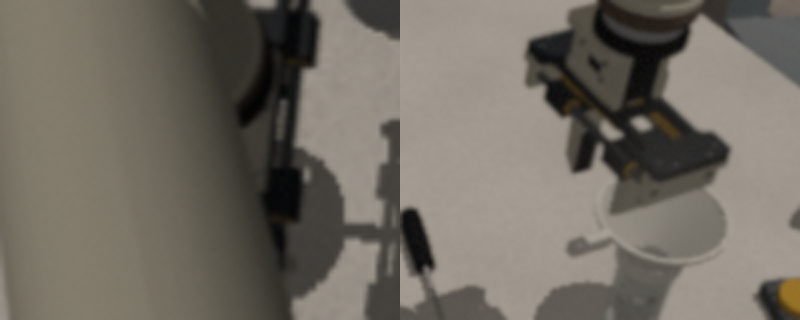

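{"api": "move_arm", "payload": {
  "increments": [
    {"tx": 0.004, "ty": -0.0025, "tz": 0.03, "wx": 0, "wy": 0.2, "wz": -0.3},
    {"tx": 0.005, "ty": -0.003, "tz": 0.05, "wx": 0, "wy": 0.2, "wz": -0.3},
    {"tx": 0.0053, "ty": -0.003, "tz": 0.07, "wx": 0, "wy": 0.2, "wz": -0.3},
    {"tx": 0.0053, "ty": -0.003, "tz": 0.0886, "wx": 0, "wy": 0.2, "wz": -0.3},
    {"tx": 0.0053, "ty": -0.003, "tz": 0.0886, "wx": 0, "wy": 0.2, "wz": -0.3}
  ]
}}

```text
t: 3.35
tcp_pos: [0.557, 0.2009, 0.1297]
tool_rot: [[0.066, 0.998, -0.003], [0.998, -0.066, 0.003], [0.003, -0.003, -1.0]]
contact_force: [-0.3, 0.4, 0.7]
opening: 0.498
```

Run:
```python
from fun import *
from plan import *
s=st(); inc([.5614,.1923,.13],tool(-4.5))
b=cor(grab("scene","scene2"),q[6:])
im=b["pixels"].copy(); 
g=cv2.resize(im[130:220,380:500],(800,600),interpolation=2)
S=800/120
def pt(P,c):
    u=(proj(b,P)[0]-[380,130]+.5)*S; cv2.circle(g,tuple(int(v) for v in u),3,c,-1)
R=np.array(s["tool_rot"])
pt(s["tcp_pos"],(0,0,255)); pt(s["tcp_pos"]-.019*R[:,2],(0,255,255))
for a in(-.023,.023): pt(s["tcp_pos"]+a*R[:,1],(0,255,0))
cv2.imwrite("pics/v7.png",g)
```

```text
3.35 q [-0.34  0.48 -0.06  1.79  0.03  0.88 -0.48] p [0.557  0.2009 0.1297] y [ 0.998 -0.066 -0.003] z [-0.003  0.003 -1.   ] F [-0.3  0.4  0.7] op 0.498
t [-0.0083  0.0049 -0.0003] w [-0.17 -0.16  0.73] | 0.01 now [0.557  0.2009 0.1297]
```

View pics/v7.png

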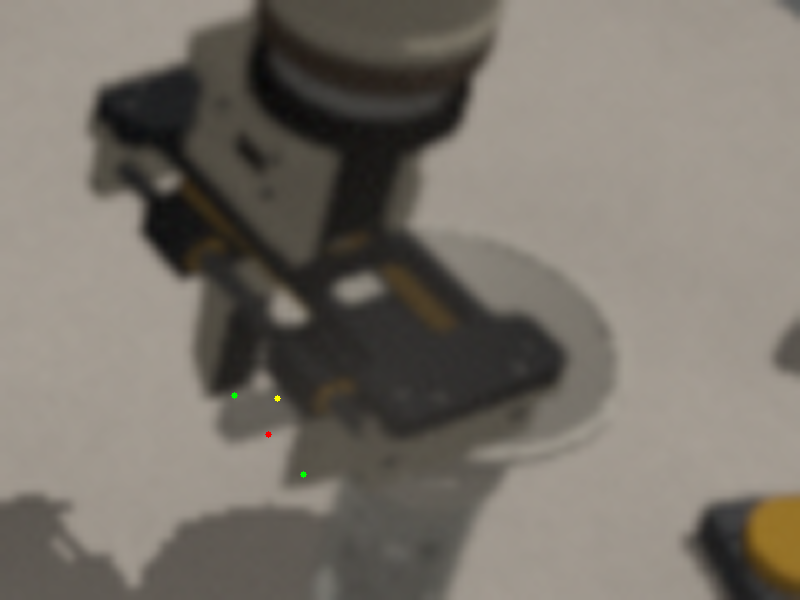

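{"api": "move_arm", "payload": {
  "increments": [
    {"tx": -0.0083, "ty": 0.0049, "tz": 0, "wx": 0, "wy": 0, "wz": 0.7},
    {"tx": -0.0083, "ty": 0.0049, "tz": 0, "wx": 0, "wy": 0, "wz": 0.7},
    {"tx": -0.0083, "ty": 0.0049, "tz": 0, "wx": 0, "wy": 0, "wz": 0.7},
    {"tx": -0.0083, "ty": 0.0049, "tz": 0, "wx": 0, "wy": 0, "wz": 0.7}
  ]
}}

```text
t: 3.9
tcp_pos: [0.5631, 0.1915, 0.1313]
tool_rot: [[0.08, 0.997, 0.001], [0.997, -0.08, 0.004], [0.004, 0.0, -1.0]]
contact_force: [-0.1, -0.5, -0.6]
opening: 0.498
```

{"api": "move_arm", "payload": {
  "increments": [
    {"tx": 0, "ty": 0, "tz": 0, "wx": 0, "wy": 0, "wz": 0},
    {"tx": 0, "ty": 0, "tz": 0, "wx": 0, "wy": 0, "wz": 0},
    {"tx": 0, "ty": 0, "tz": 0, "wx": 0, "wy": 0, "wz": 0},
    {"tx": 0, "ty": 0, "tz": 0, "wx": 0, "wy": 0, "wz": 0},
    {"tx": 0, "ty": 0, "tz": 0, "wx": 0, "wy": 0, "wz": 0}
  ],
  "claw": 0,
  "squeeze": 45
}}

```text
t: 4.53
tcp_pos: [0.563, 0.1914, 0.1311]
tool_rot: [[0.08, 0.997, 0.0], [0.997, -0.08, 0.003], [0.003, -0.0, -1.0]]
contact_force: [-0.1, -0.1, -1.3]
opening: 0.128
```

Run:
```python
from plan import *
st()
```

```text
4.53 q [-0.33  0.48 -0.06  1.79  0.03  0.88 -0.48] p [0.563  0.1914 0.1311] y [ 0.997 -0.08  -0.   ] z [ 0.     0.003 -1.   ] F [-0.1 -0.1 -1.3] op 0.128
```

{"api": "move_arm", "payload": {
  "increments": [
    {"tx": 0, "ty": 0, "tz": -0.008, "wx": 0, "wy": 0, "wz": 0},
    {"tx": 0, "ty": 0, "tz": -0.02, "wx": 0, "wy": 0, "wz": 0},
    {"tx": 0, "ty": 0, "tz": -0.035, "wx": 0, "wy": 0, "wz": 0},
    {"tx": 0, "ty": 0, "tz": -0.05, "wx": 0, "wy": 0, "wz": 0},
    {"tx": 0, "ty": 0, "tz": -0.06, "wx": 0, "wy": 0, "wz": 0}
  ]
}}

```text
t: 5.15
tcp_pos: [0.5636, 0.1914, 0.1929]
tool_rot: [[0.08, 0.997, 0.002], [0.997, -0.08, 0.004], [0.004, 0.002, -1.0]]
contact_force: [0.2, -0.9, -0.6]
opening: 0.123
```

Run:
```python
from fun import *
from plan import *
s=st()
f=grab("scene","scene3")
for n in("funnel","jar_full"): print(n,[(round(d["confidence"],2),[int(x) for x in d["bbox"]]) for d in optics.search_frame(f,n)][:2])
s=st()
yaw=-1.65; d=np.array([np.cos(yaw),np.sin(yaw)])
print("jar",R['jar'],"tcp target",R['jar'][:2]+.084*d)
```

```text
5.15 q [-0.33  0.4  -0.06  1.74  0.02  1.   -0.47] p [0.5636 0.1914 0.1929] y [ 0.997 -0.08   0.002] z [ 0.002  0.004 -1.   ] F [ 0.2 -0.9 -0.6] op 0.123
funnel [(0.7, [417, 144, 478, 191])]
jar_full [(0.55, [426, 188, 455, 228])]
5.3 q [-0.33  0.4  -0.06  1.74  0.02  0.99 -0.47] p [0.5634 0.1914 0.1919] y [ 0.997 -0.08   0.001] z [ 0.002  0.004 -1.   ] F [ 0.6  1.1 -0.4] op 0.127
jar [ 0.56544622 -0.02078075  0.04882607] tcp target [ 0.55880007 -0.10451741]
```

{"api": "move_arm", "payload": {
  "increments": [
    {"tx": -0.03, "ty": 0.002, "tz": 0, "wx": 0, "wy": 0, "wz": 0},
    {"tx": -0.07, "ty": 0.005, "tz": 0, "wx": 0, "wy": 0, "wz": 0},
    {"tx": -0.11, "ty": 0.007, "tz": 0, "wx": 0, "wy": 0, "wz": 0},
    {"tx": -0.15, "ty": 0.01, "tz": 0, "wx": 0, "wy": 0, "wz": 0},
    {"tx": -0.19, "ty": 0.012, "tz": 0, "wx": 0, "wy": 0, "wz": 0}
  ]
}}

```text
t: 5.92
tcp_pos: [0.5592, -0.0005, 0.1897]
tool_rot: [[0.08, 0.997, -0.001], [0.997, -0.08, 0.003], [0.003, -0.001, -1.0]]
contact_force: [-0.0, 0.0, -0.5]
opening: 0.124
```

{"api": "move_arm", "payload": {
  "increments": [
    {"tx": -0.04, "ty": 0.003, "tz": 0, "wx": 0, "wy": 0, "wz": 0},
    {"tx": -0.08, "ty": 0.005, "tz": 0, "wx": 0, "wy": 0, "wz": 0},
    {"tx": -0.1, "ty": 0.007, "tz": 0, "wx": 0, "wy": 0, "wz": 0},
    {"tx": -0.1054, "ty": 0.007, "tz": 0, "wx": 0, "wy": 0, "wz": 0},
    {"tx": -0.1054, "ty": 0.007, "tz": 0, "wx": 0, "wy": 0, "wz": 0}
  ]
}}

```text
t: 6.55
tcp_pos: [0.5581, -0.1041, 0.1896]
tool_rot: [[0.08, 0.997, -0.001], [0.997, -0.08, 0.004], [0.004, -0.001, -1.0]]
contact_force: [-0.2, -0.4, -1.9]
opening: 0.126
```

```bash
cat > chk.py <<'E'
import sys
from fun import *
from plan import *
tag=sys.argv[1]; dz=float(sys.argv[2]); s=st()
F=[cor(grab(n,n+tag),q[6*i:6*i+6]) for i,n in enumerate(("top","scene"))]
s=st()
R0=np.array(s["tool_rot"]); c=s["tcp_pos"]+.084*R0[:,0]; yaw=np.arctan2(-R0[1,0],-R0[0,0])
print("expected funnel",c,yaw,"jar",R['jar'])
p=np.array([c[0],c[1],yaw])
S=5;o=[]
for f in F:
    ctr=proj(f,[R['jar'][0],R['jar'][1],.12])[0].astype(int); x0,y0=ctr-[40,50]
    g=cv2.resize(f["pixels"][y0:y0+100,x0:x0+80],None,fx=S,fy=S,interpolation=2)
    for P,col in((place('funnel',p,dz),(0,0,255)),(place('jar',R['jar']),(0,255,0)),((circ(.034,.095+dz)+[c[0],c[1],0]),(255,0,0)),((circ(.0205,.071+dz)+[c[0],c[1],0]),(255,0,255))):
        for u,v in (proj(f,P)-[x0,y0]+.5)*S: cv2.circle(g,(int(u),int(v)),1,col,-1)
    o.append(g)
cv2.imwrite(f"pics/c{tag}.png",np.hstack(o))
E
python3 chk.py 4 0.061
```

```text
6.55 q [ 0.1   0.36  0.05  1.81 -0.03  0.97  0.08] p [ 0.5581 -0.1041  0.1896] y [ 0.997 -0.08  -0.001] z [-0.001  0.004 -1.   ] F [-0.2 -0.4 -1.9] op 0.126
6.65 q [ 0.1   0.36  0.05  1.81 -0.03  0.97  0.08] p [ 0.5584 -0.103   0.1898] y [ 0.997 -0.078 -0.001] z [-0.     0.004 -1.   ] F [ 0.7  1.2 -1. ] op 0.125
expected funnel [ 0.56490425 -0.0192963   0.19014767] -1.6488424937643755 jar [ 0.56544622 -0.02078075  0.04882607]
```

View pics/c4.png

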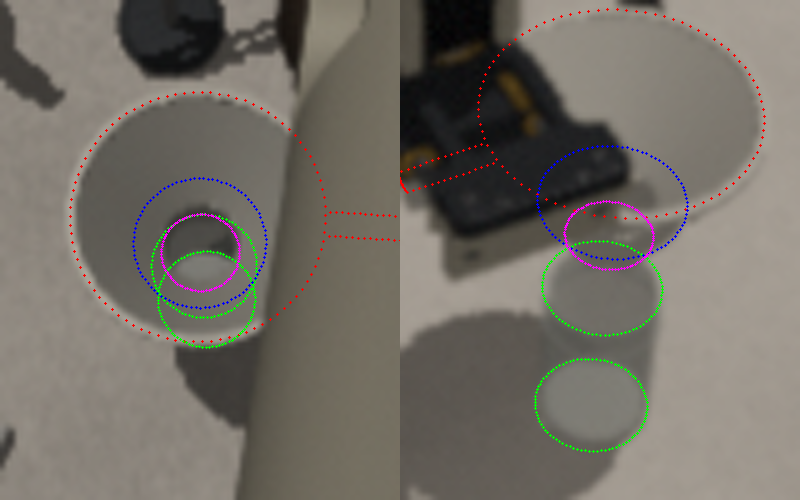

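{"api": "move_arm", "payload": {
  "increments": [
    {"tx": -0.001, "ty": 0.0005, "tz": 0.008, "wx": 0, "wy": 0, "wz": 0},
    {"tx": -0.001, "ty": 0.0005, "tz": 0.016, "wx": 0, "wy": 0, "wz": 0},
    {"tx": -0.001, "ty": 0.0005, "tz": 0.024, "wx": 0, "wy": 0, "wz": 0},
    {"tx": -0.001, "ty": 0.0005, "tz": 0.032, "wx": 0, "wy": 0, "wz": 0},
    {"tx": -0.001, "ty": 0.0005, "tz": 0.04, "wx": 0, "wy": 0, "wz": 0}
  ]
}}

```text
t: 7.28
tcp_pos: [0.5587, -0.1057, 0.1494]
tool_rot: [[0.08, 0.997, -0.0], [0.997, -0.08, 0.004], [0.004, -0.0, -1.0]]
contact_force: [-0.0, 0.2, -0.4]
opening: 0.123
```

{"api": "move_arm", "payload": {
  "increments": [
    {"tx": 0, "ty": 0, "tz": 0.006, "wx": 0, "wy": 0, "wz": 0},
    {"tx": 0, "ty": 0, "tz": 0.011, "wx": 0, "wy": 0, "wz": 0},
    {"tx": 0, "ty": 0, "tz": 0.016, "wx": 0, "wy": 0, "wz": 0},
    {"tx": 0, "ty": 0, "tz": 0.017, "wx": 0, "wy": 0, "wz": 0},
    {"tx": 0, "ty": 0, "tz": 0.017, "wx": 0, "wy": 0, "wz": 0}
  ]
}}

```text
t: 7.9
tcp_pos: [0.5588, -0.1056, 0.1331]
tool_rot: [[0.08, 0.997, 0.0], [0.997, -0.08, 0.003], [0.004, 0.0, -1.0]]
contact_force: [1.1, 0.9, -1.8]
opening: 0.129
```

{"api": "move_arm", "payload": {
  "increments": [
    {"tx": 0, "ty": 0, "tz": 0.001, "wx": 0, "wy": 0, "wz": 0},
    {"tx": 0, "ty": 0, "tz": 0.002, "wx": 0, "wy": 0, "wz": 0},
    {"tx": 0, "ty": 0, "tz": 0.002, "wx": 0, "wy": 0, "wz": 0}
  ]
}}

```text
t: 8.28
tcp_pos: [0.5589, -0.1056, 0.1311]
tool_rot: [[0.08, 0.997, 0.0], [0.997, -0.08, 0.003], [0.004, 0.0, -1.0]]
contact_force: [-0.2, -0.5, -0.5]
opening: 0.127
```

```bash
python3 chk.py 5 0.0
```

```text
8.28 q [ 0.1   0.44  0.05  1.85 -0.03  0.85  0.09] p [ 0.5589 -0.1056  0.1311] y [ 0.997 -0.08   0.   ] z [ 0.     0.003 -1.   ] F [-0.2 -0.5 -0.5] op 0.127
8.38 q [ 0.1   0.44  0.05  1.85 -0.03  0.85  0.09] p [ 0.5589 -0.1056  0.1311] y [ 0.997 -0.08   0.   ] z [ 0.     0.004 -1.   ] F [0.4 0.4 0.6] op 0.124
expected funnel [ 0.56560157 -0.02185627  0.1314431 ] -1.6507907138242695 jar [ 0.56544622 -0.02078075  0.04882607]
```

View pics/c5.png

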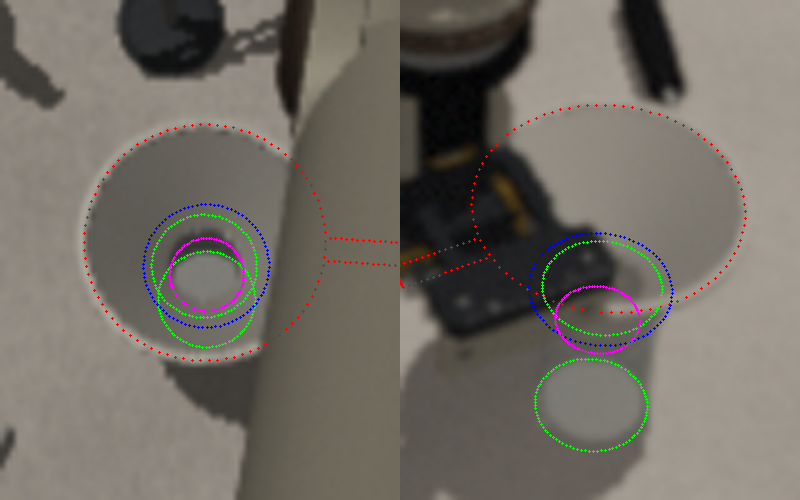

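Funnel is seated on the expected outline (spout ring concentric with the jar to about 1 mm). Releasing and lifting.

{"api": "move_arm", "payload": {
  "increments": [
    {"tx": 0, "ty": 0, "tz": 0, "wx": 0, "wy": 0, "wz": 0},
    {"tx": 0, "ty": 0, "tz": 0, "wx": 0, "wy": 0, "wz": 0},
    {"tx": 0, "ty": 0, "tz": 0, "wx": 0, "wy": 0, "wz": 0},
    {"tx": 0, "ty": 0, "tz": 0, "wx": 0, "wy": 0, "wz": 0},
    {"tx": 0, "ty": 0, "tz": -0.01, "wx": 0, "wy": 0, "wz": 0}
  ],
  "claw": 0.45
}}

```text
t: 9.0
tcp_pos: [0.558, -0.1055, 0.1407]
tool_rot: [[0.08, 0.997, -0.002], [0.997, -0.08, 0.004], [0.004, -0.002, -1.0]]
contact_force: [-0.7, 0.2, -0.8]
opening: 0.449
```

{"api": "move_arm", "payload": {
  "increments": [
    {"tx": 0, "ty": 0, "tz": -0.02, "wx": 0, "wy": 0, "wz": 0},
    {"tx": 0, "ty": 0, "tz": -0.05, "wx": 0, "wy": 0, "wz": 0},
    {"tx": 0, "ty": 0, "tz": -0.08, "wx": 0, "wy": 0, "wz": 0},
    {"tx": 0, "ty": 0, "tz": -0.1, "wx": 0, "wy": 0, "wz": 0},
    {"tx": 0, "ty": 0, "tz": -0.1, "wx": 0, "wy": 0, "wz": 0}
  ]
}}

```text
t: 9.62
tcp_pos: [0.5602, -0.1062, 0.2435]
tool_rot: [[0.08, 0.997, 0.005], [0.997, -0.08, 0.003], [0.003, 0.005, -1.0]]
contact_force: [0.5, -0.3, 0.1]
opening: 0.449
```

Run:
```python
from fun import *
from plan import *
F=[cor(grab(n,n+"6"),q[6*i:6*i+6]) for i,n in enumerate(("top","scene"))]
for k in ([0,1],[0],[1]): print(k,[np.round(a,4) for a in fit('funnel',[.5656,-.0219,-1.65],[F[i] for i in k])])
for n in ('scoop','scale'): print(n,R[n],[[np.round(a,4) for a in fit(n,R[n],[F[i] for i in k])] for k in ([0,1],[1])])
st()
def grip(sc,jaw,tilt,up=0):
    x,y,a=sc; g=np.array([x-.102*np.cos(a),y-.102*np.sin(a),.076+up]); T=tool(jaw,tilt); return g+.019*T[:,2],T
a=R['scoop'];p,T=grip(a,np.degrees(a[2])-90,10,.1); inc(p,T); p2,_=grip(a,np.degrees(a[2])-90,10); print(p,p2,T.T@(p2-p))
```

```text
[0, 1] [array([ 0.5641, -0.0225, -1.5446]), np.float64(8.9578)]
[0] [array([ 0.5683, -0.0165, -1.5639]), np.float64(6.5153)]
[1] [array([ 0.5636, -0.0227, -1.5405]), np.float64(2.3005)]
scoop [ 0.56262734 -0.2731212   0.20450275] [[array([ 0.5624, -0.2738,  0.1956]), np.float64(8.0867)], [array([ 0.5613, -0.2735,  0.2162]), np.float64(3.1121)]]
scale [ 0.56599405 -0.27670269  0.00358583] [[array([ 0.5655, -0.2769,  0.0049]), np.float64(8.42)], [array([ 0.5652, -0.2767,  0.0059]), np.float64(2.52)]]
9.72 q [ 0.1   0.31  0.06  1.76 -0.02  1.08  0.08] p [ 0.5585 -0.1059  0.2408] y [ 0.997 -0.08  -0.   ] z [ 0.     0.004 -1.   ] F [-0.8 -0.3 -0.8] op 0.454
t [-0.1943 -0.0772  0.0829] w [-6.57  8.41 73.48] | 0.225 now [ 0.5585 -0.1059  0.2408]
[ 0.46598338 -0.29316536  0.15728865] [ 0.46598338 -0.29316536  0.05728865] [-0.01736482  0.          0.09848078]
```

{"api": "move_arm", "payload": {
  "increments": [
    {"tx": -0.03, "ty": -0.013, "tz": 0, "wx": -0.8, "wy": 1.0, "wz": 9.2},
    {"tx": -0.06, "ty": -0.026, "tz": 0, "wx": -1.6, "wy": 2.1, "wz": 18.4},
    {"tx": -0.1, "ty": -0.04, "tz": 0, "wx": -2.4, "wy": 3.1, "wz": 27.6},
    {"tx": -0.14, "ty": -0.055, "tz": 0.01, "wx": -3.3, "wy": 4.2, "wz": 36.8},
    {"tx": -0.17, "ty": -0.068, "tz": 0.02, "wx": -4.1, "wy": 5.3, "wz": 46}
  ]
}}

```text
t: 10.35
tcp_pos: [0.4756, -0.2715, 0.219]
tool_rot: [[0.772, 0.627, 0.102], [0.626, -0.778, 0.051], [0.112, 0.025, -0.993]]
contact_force: [0.1, 0.5, -0.3]
opening: 0.449
```

```bash
cat > g.py <<'E'
from fun import *
from plan import *
def grip(sc,jaw,tilt,up=0):
    x,y,a=sc; g=np.array([x-.102*np.cos(a),y-.102*np.sin(a),.076+up]); T=tool(jaw,tilt); return g+.019*T[:,2],T
a=R['scoop']
E
python3 - <<'E'
from g import *
grab("top"); st()
p,T=grip(a,np.degrees(a[2])-90,10,.1); inc(p,T)
E
```

```text
10.4 q [ 0.32  0.26  0.27  1.9  -0.2   0.94 -0.22] p [ 0.4716 -0.2759  0.2175] y [ 0.618 -0.786  0.024] z [ 0.1    0.049 -0.994] F [-3.2 -3.4 -1. ] op 0.449
t [-0.0215  0.0087  0.0585] w [-2.43  3.37 26.36] | 0.063 now [ 0.4716 -0.2759  0.2175]
```

{"api": "move_arm", "payload": {
  "increments": [
    {"tx": -0.007, "ty": 0.003, "tz": 0.02, "wx": -0.8, "wy": 1.1, "wz": 9},
    {"tx": -0.014, "ty": 0.006, "tz": 0.04, "wx": -1.6, "wy": 2.2, "wz": 18},
    {"tx": -0.0215, "ty": 0.0087, "tz": 0.0585, "wx": -2.4, "wy": 3.4, "wz": 26.4},
    {"tx": -0.0215, "ty": 0.0087, "tz": 0.0585, "wx": -2.4, "wy": 3.4, "wz": 26.4},
    {"tx": -0.0215, "ty": 0.0087, "tz": 0.0585, "wx": -2.4, "wy": 3.4, "wz": 26.4}
  ]
}}

```text
t: 11.02
tcp_pos: [0.4727, -0.2869, 0.1602]
tool_rot: [[0.959, 0.225, 0.173], [0.221, -0.974, 0.04], [0.178, 0.0, -0.984]]
contact_force: [-0.2, -0.1, 0.1]
opening: 0.45
```

Run:
```python
from g import *
f=cor(grab("scene","scene7"),q[6:]); s=st(); T0=np.array(s["tool_rot"])
p,T=grip(a,np.degrees(a[2])-90,10,.0); inc(p,T)
x,v=fit('scoop',a,[f]); print(x,v)
```

```text
11.07 q [ 0.32  0.32  0.31  1.99 -0.34  0.76 -0.5 ] p [ 0.4732 -0.2871  0.1607] y [ 0.225 -0.974  0.001] z [ 0.174  0.039 -0.984] F [0.9 0.3 0.7] op 0.454
t [-0.0267  0.0042  0.1002] w [-0.17 -0.28  1.25] | 0.104 now [ 0.4732 -0.2871  0.1607]
[ 0.56098777 -0.27434724  0.21205033] 2.022799015045166
```

{"api": "move_arm", "payload": {
  "increments": [
    {"tx": -0.012, "ty": 0.004, "tz": 0.03, "wx": 0, "wy": -0.2, "wz": 1.2},
    {"tx": -0.018, "ty": 0.0042, "tz": 0.055, "wx": 0, "wy": -0.2, "wz": 1.2},
    {"tx": -0.023, "ty": 0.0042, "tz": 0.08, "wx": 0, "wy": -0.2, "wz": 1.2},
    {"tx": -0.0267, "ty": 0.0042, "tz": 0.1, "wx": 0, "wy": -0.2, "wz": 1.2},
    {"tx": -0.0267, "ty": 0.0042, "tz": 0.1, "wx": 0, "wy": -0.2, "wz": 1.2}
  ]
}}

```text
t: 11.7
tcp_pos: [0.465, -0.2925, 0.0563]
tool_rot: [[0.964, 0.203, 0.169], [0.199, -0.979, 0.04], [0.174, -0.005, -0.985]]
contact_force: [0.3, 0.6, -0.5]
opening: 0.45
```

Run:
```python
from g import *
f=cor(grab("scene","scene8"),q[6:]); s=st()
p,T=grip(a,np.degrees(a[2])-90,10,.0); inc(p,T)
x0,y0=170,190; S=5; g=cv2.resize(f["pixels"][y0:y0+120,x0:x0+160],None,fx=S,fy=S,interpolation=2)
R0=np.array(s["tool_rot"])
for P,c in((place('scoop',a),(0,0,255)),(s["tcp_pos"][None]-.019*R0[:,2],(0,255,255)),(np.array([s["tcp_pos"]+k*R0[:,1] for k in(-.0207,.0207)]),(0,255,0))):
    for u,v in (proj(f,P)-[x0,y0]+.5)*S: cv2.circle(g,(int(u),int(v)),2,c,-1)
cv2.imwrite("pics/v10.png",g)
```

```text
11.75 q [ 0.4   0.48  0.24  2.05 -0.47  0.55 -0.37] p [ 0.4656 -0.2931  0.0573] y [ 0.203 -0.979 -0.004] z [ 0.17   0.039 -0.985] F [ 0.1 -0.1  0.2] op 0.445
t [0.0004 0.0001 0.0001] w [-0.2  -0.07 -0.05] | 0.0 now [ 0.4656 -0.2931  0.0573]
```

View pics/v10.png

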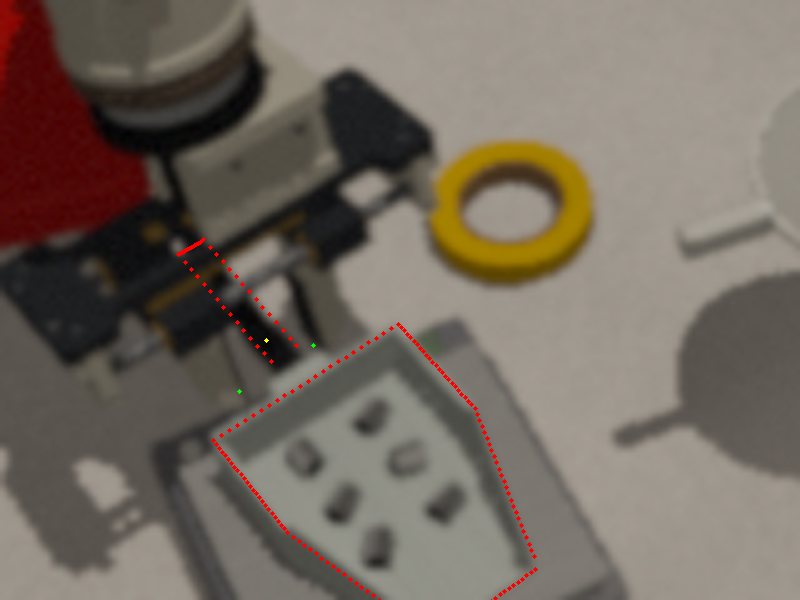

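{"api": "move_arm", "payload": {
  "increments": [
    {"tx": 0, "ty": 0, "tz": 0, "wx": 0, "wy": 0, "wz": 0},
    {"tx": 0, "ty": 0, "tz": 0, "wx": 0, "wy": 0, "wz": 0},
    {"tx": 0, "ty": 0, "tz": 0, "wx": 0, "wy": 0, "wz": 0},
    {"tx": 0, "ty": 0, "tz": 0, "wx": 0, "wy": 0, "wz": 0},
    {"tx": 0, "ty": 0, "tz": 0, "wx": 0, "wy": 0, "wz": 0}
  ],
  "claw": 0,
  "squeeze": 60
}}

```text
t: 12.38
tcp_pos: [0.4655, -0.2934, 0.0575]
tool_rot: [[0.964, 0.201, 0.171], [0.198, -0.979, 0.038], [0.175, -0.003, -0.984]]
contact_force: [-1.4, 1.5, 3.6]
opening: 0.149
```

Run:
```python
from g import *
s=st(); pickle.dump((s["tcp_pos"],s["tool_rot"]),open("grasp.pkl","wb"))
T=np.array(s["tool_rot"]); print("up .04/.2:",T.T@[0,0,.04],T.T@[0,0,.2])
```

```text
12.38 q [ 0.4   0.48  0.24  2.05 -0.47  0.55 -0.37] p [ 0.4655 -0.2934  0.0575] y [ 0.201 -0.979 -0.003] z [ 0.171  0.038 -0.984] F [-1.4  1.5  3.6] op 0.149
up .04/.2: [ 0.00701627 -0.00012377 -0.03937965] [ 0.03508135 -0.00061885 -0.19689824]
```

Gripped (13.7 mm). Lifting gently and checking that the scoop stays level.

{"api": "move_arm", "payload": {
  "increments": [
    {"tx": 0.002, "ty": 0, "tz": -0.01, "wx": 0, "wy": 0, "wz": 0},
    {"tx": 0.005, "ty": 0, "tz": -0.025, "wx": 0, "wy": 0, "wz": 0},
    {"tx": 0.009, "ty": 0, "tz": -0.05, "wx": 0, "wy": 0, "wz": 0},
    {"tx": 0.0133, "ty": 0, "tz": -0.075, "wx": 0, "wy": 0, "wz": 0},
    {"tx": 0.0178, "ty": 0, "tz": -0.1, "wx": 0, "wy": 0, "wz": 0}
  ]
}}

```text
t: 13.0
tcp_pos: [0.465, -0.2936, 0.1602]
tool_rot: [[0.965, 0.201, 0.171], [0.198, -0.98, 0.038], [0.175, -0.003, -0.985]]
contact_force: [0.5, 0.3, -1.1]
opening: 0.141
```

{"api": "move_arm", "payload": {
  "increments": [
    {"tx": 0.0045, "ty": 0, "tz": -0.025, "wx": 0, "wy": 0, "wz": 0},
    {"tx": 0.009, "ty": 0, "tz": -0.05, "wx": 0, "wy": 0, "wz": 0},
    {"tx": 0.0133, "ty": 0, "tz": -0.075, "wx": 0, "wy": 0, "wz": 0},
    {"tx": 0.0178, "ty": 0, "tz": -0.1, "wx": 0, "wy": 0, "wz": 0},
    {"tx": 0.0178, "ty": 0, "tz": -0.1, "wx": 0, "wy": 0, "wz": 0}
  ]
}}

```text
t: 13.62
tcp_pos: [0.4664, -0.2948, 0.2629]
tool_rot: [[0.964, 0.201, 0.175], [0.198, -0.98, 0.036], [0.178, -0.0, -0.984]]
contact_force: [0.5, 0.6, -1.2]
opening: 0.149
```

```bash
cat > sc.py <<'E'
from g import *
gp,gT=pickle.load(open("grasp.pkl","rb")); gT=np.array(gT)
a0=R['scoop']; c,s_=np.cos(a0[2]),np.sin(a0[2]); S0=np.array([[c,-s_,0],[s_,c,0],[0,0,1]]); o0=np.array([a0[0],a0[1],.052])
RS=gT.T@S0; tS=gT.T@(o0-gp)     # scoop in tool
def scoop(s=None):
    s=s or r.read_state(); T=np.array(s["tool_rot"]); return T@tS+s["tcp_pos"],T@RS
def toolfor(o,S):
    T=S@RS.T; return o-T@tS,T
def overlay(g,f,x0,y0,S,off=(0,0,0)):
    o,Rs=scoop(); P=(M['scoop']-[0,0,.052])@Rs.T+o
    for u,v in (proj(f,P)-[x0,y0]+.5)*S: cv2.circle(g,(int(u),int(v)),1,(0,0,255),-1)
def pour(psi,phi,lip):
    """scoop pose: pour direction psi, nose-down phi (deg), lip point at lip"""
    S=Ro.from_euler('ZY',[psi,phi],degrees=True).as_matrix(); return lip-S@[.065,0,.003],S
E
python3 - <<'E'
from sc import *
s=st(); print(scoop()[0],scoop()[1][:,2])
f=cor(grab("scene","scene9"),q[6:]); x0,y0=180,140; g=cv2.resize(f["pixels"][y0:y0+150,x0:x0+200],None,fx=4,fy=4,interpolation=2); overlay(g,f,x0,y0,4); cv2.imwrite("pics/v11.png",g)
# numeric slip test: pitch of scoop about tool y fitted in scene view
D=dt(f); o,Rs=scoop(s); T=np.array(s["tool_rot"]); gc=s["tcp_pos"]-.019*T[:,2]
def cost(v):
    X=Ro.from_rotvec(T[:,1]*v[0]).as_matrix(); P=((M['scoop']-[0,0,.052])@Rs.T+o-gc)@X.T+gc
    uv=(proj(f,P)*3+1).astype(np.float32)[:150]; return np.minimum(cv2.remap(D,uv[:,0],uv[:,1],1),12).mean()
for d in range(-14,15,2): print(d,round(float(cost([np.radians(d)])),2),end="; ")
print()
C=np.array([.5656,-.0219,0])
lip=C+[-.028,0,.30]
for nm,phi,L in(("high level",0,C+[-.10,0,.28]),("pre",0,C+[-.03,0,.24]),):
    p,T=toolfor(*pour(0,phi,L)); print(nm); inc(p,T)
E
```

```text
13.62 q [ 0.28  0.19  0.37  1.89 -0.24  0.97 -0.61] p [ 0.4664 -0.2948  0.2629] y [ 0.201 -0.98  -0.   ] z [ 0.175  0.036 -0.984] F [ 0.5  0.6 -1.2] op 0.149
[ 0.56360035 -0.27463298  0.25770286] [-0.00359453  0.00220568  0.99999111]
-14 5.42; -12 4.74; -10 3.94; -8 3.42; -6 3.22; -4 3.21; -2 2.91; 0 2.36; 2 2.99; 4 4.55; 6 5.87; 8 6.77; 10 7.03; 12 7.12; 14 7.29; 
high level
t [-0.1007 -0.2997 -0.0391] w [-2.01 -0.02 11.54] | 0.319 now [ 0.4655 -0.2941  0.2611]
pre
t [-0.0403 -0.2855  0.0124] w [-2.01 -0.02 11.54] | 0.289 now [ 0.4655 -0.2941  0.2611]
```

```bash
cat > kin.py <<'E'
from sc import *
import itertools
from scipy.optimize import least_squares
D=[([-.84179,.50092,-.42701,1.55039,.22078,1.13827,-.21034],[.2919,.5808,.2267],[.449,.893,0],[0,0,-1]),
([-.53,.32,-.21,1.74,.07,1.09,-.44],[.4551,.3453,.2471],[.951,.309,.001],[.001,0,-1]),
([-.33,.48,-.06,1.79,.03,.88,-.48],[.563,.1914,.1311],[.997,-.08,0],[0,.003,-1]),
([.1,.44,.05,1.85,-.03,.85,.09],[.5589,-.1056,.1311],[.997,-.08,0],[0,.003,-1]),
([.32,.32,.31,1.99,-.34,.76,-.5],[.4732,-.2871,.1607],[.225,-.974,.001],[.174,.039,-.984]),
([.4,.48,.24,2.05,-.47,.55,-.37],[.4656,-.2931,.0573],[.203,-.979,-.004],[.17,.039,-.985]),
([.28,.19,.37,1.89,-.24,.97,-.61],[.4664,-.2948,.2629],[.201,-.98,0],[.175,.036,-.984])]
def fk(q,k,sg):
    h,L1,L2,L3,c=k; e=lambda a,v:Ro.from_euler(a,v).as_matrix()
    A=e('z',sg[0]*q[0])@e('y',q[1]); p=np.array([0,0,h])+A@[0,0,L1]
    A=A@e('z',sg[1]*q[2])@e('y',q[3]); p=p+A@[0,0,L2]
    A=A@e('z',sg[2]*q[4])@e('y',q[5]); p=p+A@[0,0,L3]
    return p,A@e('z',sg[3]*q[6]+c)
def calib():
    best=None
    for sg in itertools.product((-1,1),repeat=4):
        for c in (0,np.pi/2,np.pi,-np.pi/2):
            def res(k): return np.concatenate([np.r_[(P-p)*5,A[:,1]-y,A[:,2]-z] for q,p,y,z in D for P,A in [fk(q,k,sg)]])
            s=least_squares(res,[.34,.48,.48,.33,c],max_nfev=15)
            if best is None or s.cost<best[0]: best=(s.cost,s.x,sg)
    return best
LO=np.array([-2.88,-.31,-1.54,.2,-1.41,.19,-2.57]);HI=np.array([2.88,2.03,1.56,2.42,4.55,2.02,2.57])
def ik(p,T,q0,k,sg):
    def res(q):
        P,A=fk(q,k,sg); return np.r_[(P-p)*10,(A-T).ravel()*2,(q-q0)*.005]
    s=least_squares(res,np.clip(q0,LO+.03,HI-.03),bounds=(LO+.02,HI-.02)); P,A=fk(s.x,k,sg); return s.x,np.linalg.norm(P-p),np.linalg.norm(A-T)
E
python3 - <<'E'
from kin import *
b=calib(); print(b); k,sg=b[1:]; pickle.dump((k,sg),open("kin.pkl","wb"))
q0=D[-1][0]; C=np.array([.5656,-.0219,0])
for psi in (0,20,30,40,55,70):
    d=np.array([np.cos(np.radians(psi)),np.sin(np.radians(psi)),0]); q_=np.array(q0)
    for phi,back,z in((0,.06,.25),(20,.035,.21),(35,.03,.19),(50,.028,.178),(58,.028,.178)):
        p,T=toolfor(*pour(psi,phi,C-back*d+[0,0,z])); q_,e1,e2=ik(p,T,q_,k,sg); print(psi,phi,np.round(q_,2),round(e1*1000,1),round(e2,3),np.round(p,2))
E
```

```text
(np.float64(0.05344762745328066), array([0.21276618, 0.5252098 , 0.46917274, 0.24695942, 1.57081668]), (-1, -1, -1, -1))
0 0 [ 0.19 -0.21 -0.09  2.3  -0.05  0.88 -1.45] 0.0 0.0 [ 0.34 -0.02  0.25]
0 20 [ 0.16  0.02 -0.11  2.06  0.01  1.24 -1.52] 0.0 0.0 [ 0.38 -0.02  0.27]
0 35 [ 0.15  0.18 -0.12  1.88  0.03  1.52 -1.55] 0.0 0.0 [ 0.4  -0.02  0.29]
0 50 [ 0.13  0.34 -0.11  1.7   0.04  1.8  -1.57] 0.0 0.0 [ 0.43 -0.02  0.31]
0 58 [ 0.12  0.42 -0.11  1.61  0.04  1.95 -1.58] 0.0 0.0 [ 0.45 -0.02  0.32]
20 0 [ 0.17 -0.14  0.16  2.24 -0.12  0.91 -0.83] 0.0 0.0 [ 0.35 -0.1   0.25]
20 20 [ 0.07  0.04  0.1   2.03  0.08  1.22 -1.09] 0.0 0.0 [ 0.39 -0.09  0.27]
20 35 [ 0.02  0.19  0.08  1.87  0.17  1.48 -1.18] 0.0 0.0 [ 0.41 -0.08  0.29]
20 50 [-0.04  0.34  0.07  1.71  0.22  1.75 -1.22] 0.0 0.0 [ 0.44 -0.07  0.31]
20 58 [-0.06  0.42  0.08  1.62  0.25  1.9  -1.22] 0.0 0.0 [ 0.46 -0.06  0.32]
30 0 [ 0.17 -0.07  0.25  2.17 -0.16  0.94 -0.53] 0.0 0.0 [ 0.37 -0.13  0.25]
30 20 [ 0.04  0.07  0.18  2.    0.11  1.2  -0.87] 0.0 0.0 [ 0.4  -0.12  0.27]
30 35 [-0.04  0.2   0.16  1.86  0.23  1.45 -0.99] 0
[... 649 characters left out ...]
55 20 [ 0.08  0.17  0.23  1.89  0.14  1.14 -0.36] 0.0 0.0 [ 0.46 -0.18  0.27]
55 35 [-0.05  0.23  0.22  1.81  0.35  1.31 -0.58] 0.0 0.0 [ 0.47 -0.16  0.29]
55 50 [-0.17  0.33  0.22  1.73  0.5   1.51 -0.7 ] 0.0 0.0 [ 0.49 -0.13  0.31]
55 58 [-0.23  0.38  0.22  1.68  0.57  1.63 -0.74] 0.0 0.0 [ 0.5  -0.11  0.32]
70 0 [ 0.37  0.27  0.18  1.81 -0.25  1.12  0.31] 0.0 0.0 [ 0.49 -0.23  0.25]
70 20 [ 0.14  0.24  0.19  1.81  0.14  1.11 -0.09] 0.0 0.0 [ 0.5  -0.2   0.27]
70 35 [-0.02  0.26  0.2   1.78  0.4   1.22 -0.34] 0.0 0.0 [ 0.51 -0.18  0.29]
70 50 [-0.16  0.31  0.2   1.74  0.61  1.38 -0.53] 0.0 0.0 [ 0.52 -0.15  0.31]
70 58 [-0.23  0.35  0.2   1.72  0.69  1.48 -0.59] 0.0 0.0 [ 0.53 -0.13  0.32]
```

Run:
```python
from sc import *
C=np.array([.5656,-.0219,0]); d=np.array([1,1,0])/2**.5
p,T=toolfor(*pour(45,-4,C-.06*d+[0,0,.25])); inc(p,T); print(p)
```

```text
t [-0.0372 -0.1231  0.014 ] w [  7.05   3.75 -32.55] | 0.129 now [ 0.4655 -0.2941  0.2611]
[ 0.40724698 -0.18038108  0.24099552]
```

{"api": "move_arm", "payload": {
  "increments": [
    {"tx": -0.006, "ty": -0.018, "tz": 0.002, "wx": 1.0, "wy": 0.5, "wz": -4.8},
    {"tx": -0.014, "ty": -0.046, "tz": 0.005, "wx": 2.6, "wy": 1.4, "wz": -12.2},
    {"tx": -0.023, "ty": -0.077, "tz": 0.009, "wx": 4.4, "wy": 2.3, "wz": -20.4},
    {"tx": -0.032, "ty": -0.105, "tz": 0.012, "wx": 6.0, "wy": 3.2, "wz": -27.8},
    {"tx": -0.0372, "ty": -0.1231, "tz": 0.014, "wx": 7.05, "wy": 3.75, "wz": -32.55}
  ]
}}

```text
t: 14.3
tcp_pos: [0.4051, -0.1785, 0.2385]
tool_rot: [[0.686, 0.709, 0.165], [0.686, -0.706, 0.177], [0.242, -0.008, -0.97]]
contact_force: [0.0, 1.1, -1.7]
opening: 0.15
```

Run:
```python
from sc import *
grab("top","topA"); grab("scene","sceneA"); s=st(); o,S=scoop(); print("lip",o+S@[.065,0,.003])
C=np.array([.5656,-.0219,0]); d=np.array([1,1,0])/2**.5
for phi,b,z in((10,.05,.22),(20,.04,.20),(26,.035,.19),(34,.03,.182),(42,.03,.178),(50,.03,.178)):
    p,T=toolfor(*pour(45,phi,C-b*d+[0,0,z])); print(phi);inc(p,T)
```

```text
14.4 q [ 0.29  0.05  0.27  2.11 -0.31  0.96 -0.05] p [ 0.405  -0.1782  0.2385] y [ 0.707 -0.707 -0.009] z [ 0.165  0.178 -0.97 ] F [-0.2  1.1 -2.6] op 0.145
lip [ 0.52080444 -0.06197401  0.24725462]
10
t [ 0.0154  0.003  -0.009 ] w [ -0.39 -13.91   0.1 ] | 0.018 now [ 0.405  -0.1782  0.2385]
20
t [ 0.0345  0.0029 -0.012 ] w [ -0.4  -23.91   0.16] | 0.037 now [ 0.405  -0.1782  0.2385]
26
t [ 0.0475  0.0029 -0.0147] w [ -0.41 -29.91   0.2 ] | 0.05 now [ 0.405  -0.1782  0.2385]
34
t [ 0.0666  0.0028 -0.022 ] w [ -0.42 -37.91   0.24] | 0.07 now [ 0.405  -0.1782  0.2385]
42
t [ 0.0839  0.0026 -0.0319] w [ -0.43 -45.91   0.29] | 0.09 now [ 0.405  -0.1782  0.2385]
50
t [ 0.1039  0.0025 -0.0431] w [ -0.44 -53.91   0.34] | 0.112 now [ 0.405  -0.1782  0.2385]
```

{"api": "move_arm", "payload": {
  "increments": [
    {"tx": 0.006, "ty": 0.002, "tz": -0.004, "wx": -0.2, "wy": -6, "wz": 0},
    {"tx": 0.0154, "ty": 0.003, "tz": -0.009, "wx": -0.4, "wy": -13.9, "wz": 0.1},
    {"tx": 0.0345, "ty": 0.003, "tz": -0.012, "wx": -0.4, "wy": -23.9, "wz": 0.2},
    {"tx": 0.0475, "ty": 0.003, "tz": -0.0147, "wx": -0.4, "wy": -29.9, "wz": 0.2},
    {"tx": 0.0475, "ty": 0.003, "tz": -0.0147, "wx": -0.4, "wy": -29.9, "wz": 0.2}
  ]
}}

```text
t: 15.02
tcp_pos: [0.4418, -0.1496, 0.2649]
tool_rot: [[0.681, 0.707, -0.192], [0.68, -0.707, -0.194], [-0.273, 0.001, -0.962]]
contact_force: [-0.6, -0.9, -2.4]
opening: 0.142
```

```bash
cat > lp.py <<'E'
from sc import *
C=np.array([.5656,-.0219,0]); d=np.array([1,1,0])/2**.5
s=st(); o,S=scoop(s); L=o+S@[.065,0,.003]; print("lip-rim",np.round(L-C-[0,0,.156],4),"phi",round(np.degrees(np.arccos(S[2,2])),1))
E
python3 - <<'E'
from lp import *
for phi,b,z in((30,.03,.186),(34,.03,.182),(38,.03,.18),(42,.03,.178),(50,.03,.178)):
    p,T=toolfor(*pour(45,phi,C-b*d+[0,0,z])); print(phi);inc(p,T)
f=grab("top","topB")
print([(round(x["confidence"],2),[int(v) for v in x["bbox"]]) for x in optics.search_frame(f,"nut1")])
E
```

```text
15.03 q [ 0.    0.21  0.11  1.87  0.2   1.25 -0.75] p [ 0.4418 -0.1496  0.2649] y [ 0.707 -0.707  0.001] z [-0.192 -0.194 -0.962] F [-0.6 -0.9 -2.4] op 0.142
lip-rim [-0.0202 -0.0239  0.0348] phi 26.0
30
t [ 0.005  -0.0027 -0.007 ] w [ 0.23 -4.05  0.1 ] | 0.009 now [ 0.4418 -0.1496  0.2649]
34
t [ 0.0095 -0.0027 -0.0141] w [ 0.22 -8.05  0.1 ] | 0.017 now [ 0.4418 -0.1496  0.2649]
38
t [ 0.0142 -0.0027 -0.0229] w [  0.22 -12.05   0.1 ] | 0.027 now [ 0.4418 -0.1496  0.2649]
42
t [ 0.0195 -0.0027 -0.0314] w [  0.21 -16.05   0.1 ] | 0.037 now [ 0.4418 -0.1496  0.2649]
50
t [ 0.0314 -0.0026 -0.051 ] w [  0.2  -24.05   0.11] | 0.06 now [ 0.4418 -0.1496  0.2649]
[]
```

{"api": "move_arm", "payload": {
  "increments": [
    {"tx": 0.0025, "ty": -0.001, "tz": -0.0035, "wx": 0.2, "wy": -2, "wz": 0.1},
    {"tx": 0.005, "ty": -0.001, "tz": -0.007, "wx": 0.2, "wy": -4, "wz": 0.1},
    {"tx": 0.0073, "ty": -0.001, "tz": -0.0105, "wx": 0.2, "wy": -6, "wz": 0.1},
    {"tx": 0.0095, "ty": -0.001, "tz": -0.0141, "wx": 0.2, "wy": -8, "wz": 0.1},
    {"tx": 0.0095, "ty": -0.001, "tz": -0.0141, "wx": 0.2, "wy": -8, "wz": 0.1}
  ]
}}

```text
t: 15.75
tcp_pos: [0.4486, -0.1415, 0.2767]
tool_rot: [[0.65, 0.703, -0.288], [0.643, -0.711, -0.284], [-0.405, -0.001, -0.914]]
contact_force: [0.5, -0.4, -1.0]
opening: 0.147
```

{"api": "move_arm", "payload": {
  "increments": [
    {"tx": 0.0025, "ty": 0, "tz": -0.0044, "wx": 0, "wy": -2, "wz": 0},
    {"tx": 0.005, "ty": 0, "tz": -0.0085, "wx": 0, "wy": -4, "wz": 0},
    {"tx": 0.008, "ty": 0, "tz": -0.013, "wx": 0, "wy": -6, "wz": 0},
    {"tx": 0.011, "ty": 0, "tz": -0.017, "wx": 0, "wy": -8, "wz": 0},
    {"tx": 0.011, "ty": 0, "tz": -0.017, "wx": 0, "wy": -8, "wz": 0}
  ]
}}

```text
t: 16.38
tcp_pos: [0.4606, -0.1296, 0.2876]
tool_rot: [[0.603, 0.703, -0.377], [0.598, -0.711, -0.37], [-0.528, -0.002, -0.849]]
contact_force: [0.8, -1.0, -2.2]
opening: 0.148
```

Run:
```python
from lp import *
for phi,b,z in((46,.03,.178),(50,.03,.178),(54,.03,.178)):
    p,T=toolfor(*pour(45,phi,C-b*d+[0,0,z])); print(phi);inc(p,T)
f=grab("scene","sceneC"); t=grab("top","topC")
for F in(f,t): print([(round(x["confidence"],2),[int(v) for v in x["bbox"]]) for x in optics.search_frame(F,"nut1")])
cv2.imwrite("pics/v12.png",np.hstack([cv2.resize(f["pixels"][120:280,270:430],(400,400),interpolation=2),cv2.resize(t["pixels"][120:240,270:390],(400,400),interpolation=2)]))
```

```text
16.38 q [-0.13  0.37  0.09  1.7   0.33  1.51 -0.92] p [ 0.4606 -0.1296  0.2876] y [ 0.703 -0.711 -0.002] z [-0.377 -0.37  -0.849] F [ 0.8 -1.  -2.2] op 0.148
lip-rim [-0.0197 -0.0226  0.0199] phi 42.0
46
t [ 0.0014 -0.0018 -0.013 ] w [-0.1  -4.01 -0.08] | 0.013 now [ 0.4606 -0.1296  0.2876]
50
t [ 0.0047 -0.0019 -0.0239] w [-0.11 -8.01 -0.07] | 0.024 now [ 0.4606 -0.1296  0.2876]
54
t [ 0.0088 -0.002  -0.0346] w [ -0.12 -12.01  -0.06] | 0.036 now [ 0.4606 -0.1296  0.2876]
[(0.72, [199, 251, 294, 344])]
[]
```

{"api": "move_arm", "payload": {
  "increments": [
    {"tx": 0.001, "ty": -0.001, "tz": -0.0065, "wx": 0, "wy": -2, "wz": 0},
    {"tx": 0.0014, "ty": -0.001, "tz": -0.013, "wx": 0, "wy": -4, "wz": 0},
    {"tx": 0.003, "ty": -0.001, "tz": -0.0185, "wx": 0, "wy": -6, "wz": 0},
    {"tx": 0.0047, "ty": -0.001, "tz": -0.0239, "wx": 0, "wy": -8, "wz": 0},
    {"tx": 0.0047, "ty": -0.001, "tz": -0.0239, "wx": 0, "wy": -8, "wz": 0}
  ]
}}

```text
t: 17.2
tcp_pos: [0.4717, -0.1172, 0.3053]
tool_rot: [[0.545, 0.703, -0.457], [0.54, -0.711, -0.45], [-0.641, -0.002, -0.767]]
contact_force: [-0.2, 0.7, -1.0]
opening: 0.147
```

Run:
```python
from lp import *
f=grab("scene","sceneD"); t=grab("top","topD"); s=st()
cv2.imwrite("pics/v12.png",np.hstack([cv2.resize(f["pixels"][130:270,270:410],(400,400),interpolation=2),cv2.resize(t["pixels"][120:240,270:390],(400,400),interpolation=2)]))
p,T=toolfor(*pour(45,54,C-.03*d+[0,0,.178]));inc(p,T)
```

```text
17.2 q [-0.18  0.45  0.1   1.6   0.38  1.65 -0.96] p [ 0.4717 -0.1172  0.3053] y [ 0.703 -0.711 -0.002] z [-0.457 -0.45  -0.767] F [-0.2  0.7 -1. ] op 0.147
lip-rim [-0.0205 -0.022   0.0219] phi 50.0
17.3 q [-0.18  0.45  0.1   1.6   0.38  1.65 -0.96] p [ 0.4711 -0.1183  0.3057] y [ 0.702 -0.712 -0.001] z [-0.457 -0.449 -0.768] F [-0.6 -0.1 -2. ] op 0.148
t [ 0.0037 -0.0013 -0.0118] w [-0.18 -4.03 -0.15] | 0.012 now [ 0.4711 -0.1183  0.3057]
```

View pics/v12.png

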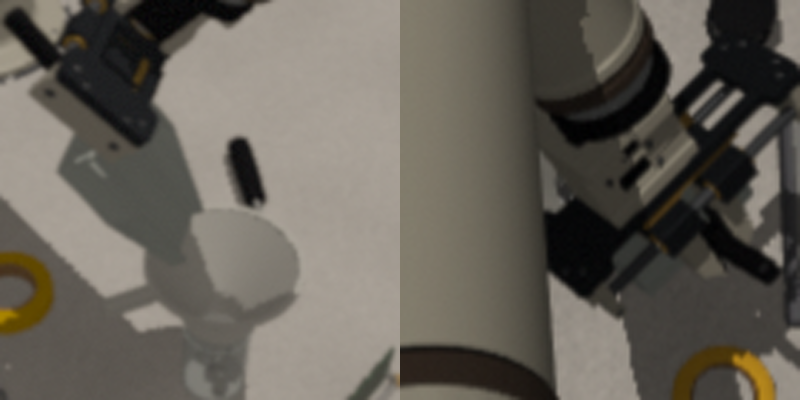

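{"api": "move_arm", "payload": {
  "increments": [
    {"tx": 0.0037, "ty": 0, "tz": -0.0118, "wx": 0, "wy": -4, "wz": 0},
    {"tx": 0.004, "ty": 0.003, "tz": -0.012, "wx": 0, "wy": -6, "wz": 0},
    {"tx": 0.004, "ty": -0.003, "tz": -0.012, "wx": 0, "wy": -6, "wz": 0},
    {"tx": 0.0037, "ty": 0, "tz": -0.0118, "wx": 0, "wy": -4, "wz": 0},
    {"tx": 0.0037, "ty": 0, "tz": -0.0118, "wx": 0, "wy": -4, "wz": 0}
  ]
}}

```text
t: 17.92
tcp_pos: [0.4783, -0.1124, 0.3139]
tool_rot: [[0.517, 0.7, -0.493], [0.506, -0.714, -0.484], [-0.691, 0.001, -0.723]]
contact_force: [0.2, 0.2, -1.1]
opening: 0.146
```

Run:
```python
from lp import *
for phi,b,z in((44,.035,.19),(34,.045,.20),(24,.055,.22),(12,.06,.24),(0,.06,.25)):
    p,T=toolfor(*pour(45,phi,C-b*d+[0,0,z])); print(phi);inc(p,T,s)
```

```text
17.93 q [-0.21  0.5   0.1   1.55  0.4   1.72 -0.97] p [ 0.4783 -0.1124  0.3139] y [ 0.7   -0.714  0.001] z [-0.493 -0.484 -0.723] F [ 0.2  0.2 -1.1] op 0.146
lip-rim [-0.0196 -0.0238  0.0238] phi 53.8
44
t [-0.0131 -0.0019  0.0236] w [-0.13  9.8  -0.37] | 0.027 now [ 0.4783 -0.1124  0.3139]
34
t [-0.0253 -0.0017  0.0518] w [-0.07 19.8  -0.42] | 0.058 now [ 0.4783 -0.1124  0.3139]
24
t [-0.0395 -0.0014  0.0721] w [-2.00e-02  2.98e+01 -4.50e-01] | 0.082 now [ 0.4783 -0.1124  0.3139]
12
t [-0.0425 -0.0013  0.0922] w [ 4.00e-02  4.18e+01 -5.00e-01] | 0.102 now [ 0.4783 -0.1124  0.3139]
0
t [-0.0288 -0.0013  0.1125] w [ 0.11 53.8  -0.54] | 0.116 now [ 0.4783 -0.1124  0.3139]
```

{"api": "move_arm", "payload": {
  "increments": [
    {"tx": -0.0131, "ty": 0, "tz": 0.0236, "wx": 0, "wy": 9.8, "wz": 0},
    {"tx": -0.0253, "ty": 0, "tz": 0.0518, "wx": 0, "wy": 19.8, "wz": 0},
    {"tx": -0.0395, "ty": 0, "tz": 0.0721, "wx": 0, "wy": 29.8, "wz": 0},
    {"tx": -0.0425, "ty": 0, "tz": 0.0922, "wx": 0, "wy": 40.3, "wz": 0},
    {"tx": -0.0288, "ty": 0, "tz": 0.1125, "wx": 0, "wy": 50.5, "wz": 0}
  ]
}}

```text
t: 18.55
tcp_pos: [0.4082, -0.1823, 0.2537]
tool_rot: [[0.709, 0.699, 0.093], [0.695, -0.715, 0.082], [0.124, 0.006, -0.992]]
contact_force: [-0.1, 1.0, -2.1]
opening: 0.148
```

Run:
```python
from lp import *
f=grab("scene","sceneE"); t=grab("top","topE"); s=st()
for F in(f,t):print([(n,round(x["confidence"],2),[int(v) for v in x["bbox"]]) for n in("nut1","funnel") for x in optics.search_frame(F,n)])
# target: original resting pose, 0.2 and 0.02 above
a=R['scale']; yaw=R['scoop'][2]
for up in(.2,):
  o=np.array([a[0],a[1],.052+up]); S=Ro.from_euler('z',yaw).as_matrix(); p,T=toolfor(o,S); inc(p,T); print(p)
F=cor(f,q[6:]);print([np.round(v,4) for v in fit('funnel',[.5656,-.0219,-1.65],[F])])
```

```text
18.55 q [ 0.24  0.04  0.22  2.06 -0.15  1.   -0.26] p [ 0.4082 -0.1823  0.2537] y [ 0.699 -0.715  0.006] z [ 0.093  0.082 -0.992] F [-0.1  1.  -2.1] op 0.148
lip-rim [-0.0405 -0.0455  0.0866] phi 3.0
18.65 q [ 0.24  0.04  0.22  2.06 -0.14  1.   -0.26] p [ 0.4029 -0.184   0.2503] y [ 0.694 -0.72  -0.002] z [ 0.083  0.084 -0.993] F [-0.7 -0.1 -1.1] op 0.151
[('funnel', 0.61, [307, 199, 376, 248])]
[('nut1', 0.26, [298, 144, 363, 193]), ('nut1', 0.18, [336, 170, 398, 236]), ('funnel', 0.58, [297, 145, 363, 199])]
t [-0.0388  0.1254 -0.0097] w [-4.62  3.4  32.7 ] | 0.132 now [ 0.409  -0.1798  0.2522]
[ 0.46881682 -0.29694993  0.25745999]
[array([ 0.5654, -0.0217, -1.553 ]), np.float64(3.2457)]
```

{"api": "move_arm", "payload": {
  "increments": [
    {"tx": -0.006, "ty": 0.02, "tz": -0.001, "wx": -0.7, "wy": 0.5, "wz": 5},
    {"tx": -0.015, "ty": 0.048, "tz": -0.003, "wx": -1.8, "wy": 1.3, "wz": 12.5},
    {"tx": -0.025, "ty": 0.08, "tz": -0.006, "wx": -3, "wy": 2.2, "wz": 21},
    {"tx": -0.034, "ty": 0.11, "tz": -0.008, "wx": -4, "wy": 3, "wz": 28.7},
    {"tx": -0.0388, "ty": 0.1254, "tz": -0.0097, "wx": -4.6, "wy": 3.4, "wz": 32.7}
  ]
}}

```text
t: 19.48
tcp_pos: [0.4701, -0.2975, 0.2567]
tool_rot: [[0.965, 0.2, 0.17], [0.196, -0.98, 0.038], [0.175, -0.004, -0.985]]
contact_force: [0.1, -0.2, -1.6]
opening: 0.151
```

Run:
```python
from lp import *
f=grab("scene","sceneF"); t=grab("top","topF"); s=st()
o=np.array([R['scale'][0],R['scale'][1],.052]); S=Ro.from_euler('z',R['scoop'][2]).as_matrix(); 
for u in(.2,.02,0): p,T=toolfor(o+[0,0,u],S); inc(p,T)
D=dt(cor(f,q[6:])); F=cor(f,q[6:]); oo,Rs=scoop(s); T=np.array(s["tool_rot"]); gc=s["tcp_pos"]-.019*T[:,2]
for dg in range(-10,11,1):
    X=Ro.from_rotvec(T[:,1]*np.radians(dg)).as_matrix(); P=((M['scoop']-[0,0,.052])@Rs.T+oo-gc)@X.T+gc
    uv=(proj(F,P)*3+1).astype(np.float32)[:150]; print(dg,round(float(np.minimum(cv2.remap(D,uv[:,0],uv[:,1],1),12).mean()),2),end="; ")
u=lambda F,b:cv2.resize(F["pixels"][b[1]:b[3],b[0]:b[2]],(400,300),interpolation=2)
cu=proj(f,oo)[0].astype(int); tu=proj(t,oo)[0].astype(int); j=proj(f,[.5656,-.0219,.07])[0].astype(int); k=proj(t,[.5656,-.0219,.1])[0].astype(int)
bx=lambda c,w:(c[0]-w,c[1]-int(w*.75),c[0]+w,c[1]+int(w*.75))
cv2.imwrite("pics/v13.png",np.vstack([np.hstack([u(f,bx(cu,60)),u(t,bx(tu,60))]),np.hstack([u(f,bx(j,44)),u(t,bx(k,44))])]))
```

```text
19.48 q [ 0.31  0.2   0.33  1.88 -0.24  0.96 -0.61] p [ 0.4701 -0.2975  0.2567] y [ 0.2   -0.98  -0.004] z [ 0.17   0.038 -0.985] F [ 0.1 -0.2 -1.6] op 0.151
lip-rim [ 0.0654 -0.2424  0.0982] phi 0.1
19.57 q [ 0.31  0.2   0.33  1.88 -0.24  0.96 -0.61] p [ 0.4698 -0.2976  0.2567] y [ 0.202 -0.979 -0.003] z [ 0.17   0.038 -0.985] F [-0.9  0.3 -0.6] op 0.148
t [-0.0007 -0.0008 -0.0009] w [-0.    0.05  0.01] | 0.001 now [ 0.4698 -0.2976  0.2567]
t [-0.0321 -0.0002  0.1763] w [-0.    0.05  0.01] | 0.179 now [ 0.4698 -0.2976  0.2567]
t [-0.0356 -0.0002  0.196 ] w [-0.    0.05  0.01] | 0.199 now [ 0.4698 -0.2976  0.2567]
-10 5.26; -9 4.96; -8 4.57; -7 4.17; -6 3.83; -5 3.51; -4 3.18; -3 2.9; -2 2.79; -1 2.57; 0 2.21; 1 2.17; 2 2.42; 3 2.77; 4 3.35; 5 4.18; 6 4.94; 7 5.58; 8 6.16; 9 6.72; 10 7.17;
```

View pics/v13.png

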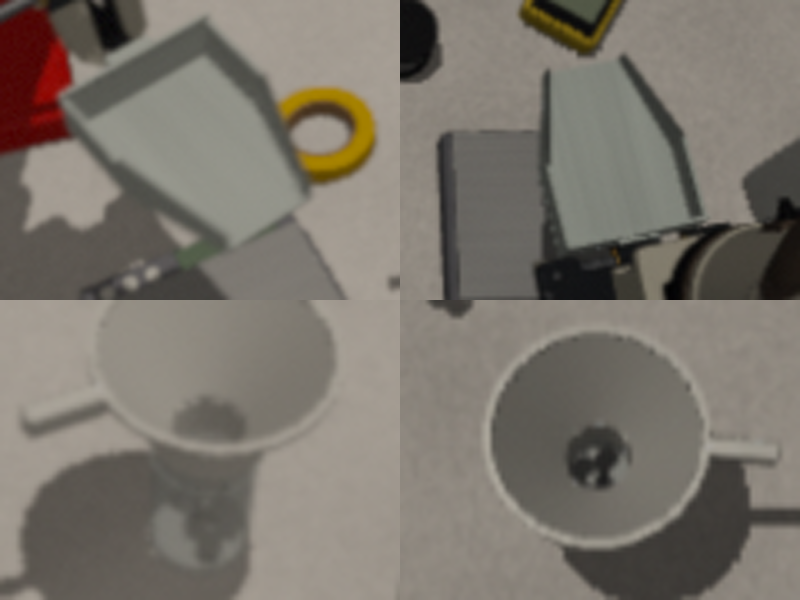

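Scoop pan is empty in both views (upper tiles), the funnel stands in the jar, and nuts show on the jar floor (lower tiles, (205,530) and (598,458)). Now lowering the scoop.

{"api": "move_arm", "payload": {
  "increments": [
    {"tx": -0.0075, "ty": 0, "tz": 0.04, "wx": 0, "wy": 0, "wz": 0},
    {"tx": -0.0165, "ty": 0, "tz": 0.09, "wx": 0, "wy": 0, "wz": 0},
    {"tx": -0.0255, "ty": 0, "tz": 0.14, "wx": 0, "wy": 0, "wz": 0},
    {"tx": -0.03, "ty": 0, "tz": 0.165, "wx": 0, "wy": 0, "wz": 0},
    {"tx": -0.0321, "ty": 0, "tz": 0.1763, "wx": 0, "wy": 0, "wz": 0}
  ]
}}

```text
t: 20.2
tcp_pos: [0.467, -0.2943, 0.0756]
tool_rot: [[0.964, 0.204, 0.168], [0.2, -0.979, 0.042], [0.173, -0.007, -0.985]]
contact_force: [-0.5, -0.0, -0.5]
opening: 0.145
```

{"api": "move_arm", "payload": {
  "increments": [
    {"tx": -0.001, "ty": 0, "tz": 0.006, "wx": 0, "wy": 0, "wz": 0},
    {"tx": -0.002, "ty": 0, "tz": 0.012, "wx": 0, "wy": 0, "wz": 0},
    {"tx": -0.003, "ty": 0, "tz": 0.016, "wx": 0, "wy": 0, "wz": 0},
    {"tx": -0.0034, "ty": 0, "tz": 0.019, "wx": 0, "wy": 0, "wz": 0},
    {"tx": -0.0034, "ty": 0, "tz": 0.019, "wx": 0, "wy": 0, "wz": 0}
  ]
}}

```text
t: 20.82
tcp_pos: [0.467, -0.2967, 0.0581]
tool_rot: [[0.965, 0.2, 0.171], [0.196, -0.98, 0.039], [0.175, -0.004, -0.985]]
contact_force: [0.6, -0.1, -0.9]
opening: 0.147
```

Run:
```python
from lp import *
print(scoop(s)[0], R['scale'])
```

```text
20.82 q [ 0.42  0.48  0.22  2.04 -0.46  0.55 -0.38] p [ 0.467  -0.2967  0.0581] y [ 0.2   -0.98  -0.004] z [ 0.171  0.039 -0.985] F [ 0.6 -0.1 -0.9] op 0.147
lip-rim [ 0.0623 -0.2416 -0.1004] phi 0.1
[ 0.56422728 -0.27660896  0.05261719] [ 0.56599405 -0.27670269  0.00358583]
```

{"api": "move_arm", "payload": {
  "increments": [
    {"tx": 0, "ty": 0, "tz": 0.0008, "wx": 0, "wy": 0, "wz": 0},
    {"tx": 0, "ty": 0, "tz": 0.0008, "wx": 0, "wy": 0, "wz": 0}
  ]
}}

```text
t: 21.08
tcp_pos: [0.4672, -0.2968, 0.0576]
tool_rot: [[0.965, 0.2, 0.171], [0.196, -0.98, 0.039], [0.175, -0.004, -0.984]]
contact_force: [-0.7, -0.5, 1.6]
opening: 0.148
```

{"api": "move_arm", "payload": {
  "increments": [
    {"tx": 0, "ty": 0, "tz": 0.0008, "wx": 0, "wy": 0, "wz": 0},
    {"tx": 0, "ty": 0, "tz": 0.0008, "wx": 0, "wy": 0, "wz": 0},
    {"tx": 0, "ty": 0, "tz": 0.0008, "wx": 0, "wy": 0, "wz": 0},
    {"tx": 0, "ty": 0, "tz": 0.0008, "wx": 0, "wy": 0, "wz": 0},
    {"tx": 0, "ty": 0, "tz": 0.0008, "wx": 0, "wy": 0, "wz": 0}
  ],
  "claw": 0.45
}}

```text
t: 21.7
tcp_pos: [0.4672, -0.2966, 0.0564]
tool_rot: [[0.965, 0.2, 0.17], [0.196, -0.98, 0.039], [0.175, -0.005, -0.985]]
contact_force: [0.1, -0.4, 0.4]
opening: 0.447
```

{"api": "move_arm", "payload": {
  "increments": [
    {"tx": 0, "ty": 0, "tz": -0.015, "wx": 0, "wy": 0, "wz": 0},
    {"tx": 0, "ty": 0, "tz": -0.04, "wx": 0, "wy": 0, "wz": 0},
    {"tx": 0, "ty": 0, "tz": -0.08, "wx": 0, "wy": 0, "wz": 0},
    {"tx": 0, "ty": 0, "tz": -0.12, "wx": 0, "wy": 0, "wz": 0},
    {"tx": 0, "ty": 0, "tz": -0.16, "wx": 0, "wy": 0, "wz": 0}
  ]
}}

```text
t: 22.32
tcp_pos: [0.4394, -0.3031, 0.2162]
tool_rot: [[0.965, 0.2, 0.171], [0.196, -0.98, 0.039], [0.176, -0.004, -0.984]]
contact_force: [0.6, -0.4, 0.5]
opening: 0.448
```

{"api": "move_arm", "payload": {
  "increments": [
    {"tx": -0.03, "ty": 0, "tz": -0.03, "wx": 0, "wy": 0, "wz": 0},
    {"tx": -0.03, "ty": 0, "tz": -0.06, "wx": 0, "wy": 0, "wz": 0},
    {"tx": -0.03, "ty": 0, "tz": -0.06, "wx": 0, "wy": 0, "wz": 0},
    {"tx": -0.03, "ty": 0, "tz": -0.06, "wx": 0, "wy": 0, "wz": 0}
  ]
}}

```text
t: 22.82
tcp_pos: [0.4007, -0.3108, 0.2678]
tool_rot: [[0.965, 0.201, 0.171], [0.197, -0.98, 0.04], [0.175, -0.005, -0.985]]
contact_force: [-0.8, 0.2, -0.1]
opening: 0.449
```

Run:
```python
from lp import *
F=[cor(grab(n,n+"G"),q[6*i:6*i+6]) for i,n in enumerate(("top","scene"))]
for k in([0,1],[0],[1]):
    print(k,[(n,)+tuple(np.round(v,4) for v in fit(n,g,[F[i] for i in k])) for n,g in(("scoop",[.5642,-.2766,.2045]),("funnel",[.5656,-.0219,-1.65]),("jar",R['jar']))])
for n in("jar_full","spray_bottle","solder_spool","tape_roll","screwdriver"):
    print(n,[(round(x["confidence"],2),[int(v) for v in x["bbox"]]) for x in optics.search_frame(pickle.load(open("pics/sceneG.pkl","rb")),n)][:2])
# scene change outside the parts that moved
b0=cv2.imread("pics/scene0.png").astype(int);b1=cv2.imread("pics/sceneG.png").astype(int); d_=(abs(b1-b0).max(2)>40)
for nm,bx in(("spool",(312,315,345,358)),("tape",(252,212,294,250)),("driver",(346,172,370,226)),("bottle",(425,225,475,300)),("jarfull_foot",(425,212,455,232))): print(nm,d_[bx[1]:bx[3],bx[0]:bx[2]].mean().round(3))
```

```text
22.82 q [ 0.37  0.11  0.37  1.97 -0.22  0.98 -0.52] p [ 0.4007 -0.3108  0.2678] y [ 0.201 -0.98  -0.005] z [ 0.171  0.04  -0.985] F [-0.8  0.2 -0.1] op 0.449
lip-rim [-0.0041 -0.2556  0.1094] phi 0.1
[0, 1] [('scoop', array([ 0.5642, -0.278 ,  0.2128]), np.float64(4.818)), ('funnel', array([ 0.5642, -0.021 , -1.6658]), np.float64(5.4616)), ('jar', array([ 5.524e-01,  2.000e-04, -9.000e-02]), np.float64(12.5613))]
[0] [('scoop', array([ 0.5629, -0.2758,  0.0614]), np.float64(2.6538)), ('funnel', array([ 0.5651, -0.0175, -1.6864]), np.float64(1.2301)), ('jar', array([ 0.5393, -0.0181, -0.0093]), np.float64(5.1227))]
[1] [('scoop', array([ 0.5633, -0.2779,  0.2167]), np.float64(1.7374)), ('funnel', array([ 0.5656, -0.0219, -1.5592]), np.float64(3.0496)), ('jar', array([ 0.5894, -0.0386,  0.3577]), np.float64(5.9094))]
jar_full [(0.96, [427, 189, 451, 229])]
spray_bottle [(0.71, [426, 230, 470, 295])]
solder_spool [(0.63, [316, 319, 341, 357])]
tape_roll [(0.87, [257, 218, 291, 249])]
screwdriver [(0.74, [349, 177, 363, 206])]
spool 0.0
tape 0.0
driver 0.006
bottle 0.028
jarfull_foot 0.058
```

Run:
```python
import cv2,numpy as np
for n in("top","scene"):
    d=(abs(cv2.imread(f"pics/{n}G.png").astype(int)-cv2.imread(f"pics/{n}0.png")).max(2)>30).astype(np.uint8)
    k,_,s,_=cv2.connectedComponentsWithStats(d); print(n,[tuple(int(v) for v in r) for r in s[1:] if r[4]>=8])
```

```text
top [(187, 148, 42, 44, 1035), (300, 148, 38, 42, 746), (418, 154, 21, 41, 109), (400, 160, 2, 21, 29), (215, 165, 55, 43, 1082), (428, 165, 6, 8, 9), (416, 167, 7, 8, 36), (315, 168, 56, 40, 915), (403, 170, 7, 7, 35), (317, 172, 11, 10, 75), (418, 178, 7, 7, 33), (406, 181, 7, 6, 37), (213, 182, 3, 4, 8), (399, 182, 7, 21, 33), (421, 188, 6, 7, 33), (408, 191, 8, 7, 37), (416, 200, 4, 4, 10), (420, 207, 3, 9, 14), (427, 207, 3, 9, 12), (112, 207, 456, 193, 23522), (422, 217, 4, 8, 18), (516, 244, 55, 19, 233), (0, 247, 66, 66, 1919), (571, 252, 4, 9, 26), (576, 252, 9, 25, 147), (483, 255, 94, 145, 1912), (0, 270, 4, 16, 31), (65, 272, 33, 43, 914), (518, 276, 4, 3, 8), (49, 291, 5, 9, 22), (508, 302, 8, 9, 25), (0, 306, 35, 30, 359), (44, 318, 7, 9, 40), (23, 323, 268, 77, 8242), (0, 328, 27, 54, 803), (496, 339, 5, 5, 10), (486, 340, 4, 5, 9), (316, 387, 24, 13, 185), (467, 391, 4, 4, 9), (295, 397, 11, 3, 18)]
scene [(86, 0, 33, 9, 117), (121, 0, 5, 3, 8), (90, 0, 61, 33, 1003), (133, 0, 16, 4, 37), (164, 0, 9, 23, 80), (224, 0, 23, 8, 136), (264, 0, 20, 25, 225), (474, 0, 19, 3
[... 332 characters left out ...]
 (234, 128, 226, 42, 3743), (228, 152, 10, 3, 14), (447, 166, 25, 31, 513), (412, 189, 22, 8, 77), (452, 199, 6, 5, 17), (354, 202, 7, 4, 14), (359, 207, 5, 12, 19), (391, 206, 47, 35, 808), (366, 210, 3, 4, 8), (357, 215, 17, 25, 196), (442, 223, 5, 7, 23), (306, 233, 19, 8, 55), (336, 235, 21, 10, 43), (208, 239, 23, 24, 106), (293, 244, 63, 42, 1104), (343, 255, 10, 13, 73), (248, 256, 17, 19, 41), (208, 259, 11, 12, 34), (205, 263, 8, 10, 23), (250, 267, 9, 10, 18), (240, 270, 8, 8, 43), (227, 278, 8, 8, 47), (247, 278, 8, 8, 44), (260, 278, 5, 8, 13), (214, 282, 42, 37, 125), (212, 287, 25, 24, 47), (235, 287, 7, 8, 45), (255, 286, 8, 9, 48), (267, 291, 5, 10, 13), (242, 295, 7, 9, 53)]
```

```bash
python3 -c "
from cell import r
print(r.close_job()); print(r.read_state()['t'])"
```

```text
the job is handed in; nothing more can be done
None
the job is handed in; nothing more can be done
```

I moved the funnel into the empty jar, poured the nuts through it and set the scoop back on the grey scale. I handed the job in at about 23 s of robot time; the hand-in gives no verdict.

**Last checks:**
- **Funnel:** it fits about 1 mm from the jar's centre in the scene camera. The top camera alone puts it about 3 mm off in y.
- **Scoop:** it rests about 2 mm from the plate centre. I gripped and set it down at the same level pose, and the gripper is open and clear of everything.
- **Bystanders and full jar:** their image regions were almost unchanged from the start, and the trained networks found all of them in their old places.
- **Nuts:** the scoop is empty in both views and nuts show on the jar floor. No new nut-sized spots appeared on the bench away from the arm and its shadows.

**What failed or disagreed:**
- **Nut count:** I could not count all six nuts inside the jar. That all six are there is inferred from the empty scoop and clear bench.
- **Jar outline:** the final outline fit of the jar failed because the funnel covers it, so I had no direct check that it is upright and unmoved. The funnel's position is the only evidence for it.
- **Scoop angle:** the top view alone gave a scoop yaw of 0.06 rad against 0.21 in the others, probably because the arm partly hid it.

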